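# Charge the mill jar through a chute and cover it

## Task

Charge the grinding jar: pick up the aluminium chute and tip it at the jar's mouth so that all three reddish-brown pucks slide through it into the jar, then put the empty chute back down on its green mat. Then pull the bottom orange cover out of the magazine by its tongue, leaving the other two covers in there, and lay it flat on the jar so that its square part is centred and closes the whole mouth. Do not disturb the bottles, beaker, spatula and small jar standing about.

Things in the scene. Friction and masses are not known exactly. Their poses are not given: they have to be found in the camera images.
- mat: Green rectangular mat, 230 x 130 x 4 mm, fixed on the bench; the chute's parking place. Origin: centre of its underside; x along its length. The mat and the magazine swap sides of the bench from run to run.
- chute: Loose open-topped aluminium trough on the mat, 180 x 41 x 30 mm (35 inside), walls 3 mm, 0.18 kg. -x end open (spout), +x end closed. Origin: centre of underside. Mid-length on both sides a blue grip pad, 46 mm long, 4 to 40 mm above the underside, 53 mm across both: hold it there, closing along y. Slippery: pucks stay while it is level, slide from about 12 to 19 degrees of tilt.
- spout (a point): Middle of the chute's open end, on its floor: at (-90, 0, 3) mm in the chute's frame, same axes as the chute.
- jar: Round steel grinding jar fixed in the base of a mill (white foot 110 mm diameter and 22 mm high, blue ring 92 mm diameter up to 32 mm height). Does not move during a run. Origin: centre of the foot's underside.
- jar_mouth (a point): Centre of the jar's open mouth, at rim height, 114 mm above the bench. Jar outer diameter 70 mm, inner diameter 54 mm, inner depth 80 mm.
- puck0_center (a point): Centre of a loose reddish-brown ceramic grinding puck: a disc of 30 mm diameter and 12 mm thickness, about 33 g. Three of them lie flat in a row in the chute; z is the disc's axis.
- puck1_center (a point): Centre of a loose reddish-brown ceramic grinding puck: a disc of 30 mm diameter and 12 mm thickness, about 33 g. Three of them lie flat in a row in the chute; z is the disc's axis.
- puck2_center (a point): Centre of a loose reddish-brown ceramic grinding puck: a disc of 30 mm diameter and 12 mm thickness, about 33 g. Three of them lie flat in a row in the chute; z is the disc's axis.
- magazine: Grey magazine fixed on the bench, 92 (x) x 102 x 62 mm, with a stack of three orange jar covers on its 15 mm high plinth between clear side walls. Its front (-x), 46 mm from the origin, is a wall with a 16 mm high slot under it: only the bottom cover slides out, straight along the magazine's -x. Origin: centre of its underside.
- cover0: The bottom cover: orange plate 12 mm thick, 0.09 kg: square head 78 x 78 mm and a tongue 36 mm wide (y) reaching to 97 mm from the origin along -x. Origin: centre of the head's underside. In the magazine its underside is 15 mm above the bench; the tongue sticks 51 mm out of the front slot, free below, to be gripped across its width.
- cover1: Middle cover of the stack, same shape as cover0, turned half a turn so that its tongue sticks out at the back of the magazine. Drops down when the bottom one is gone.
- cover2: Top cover of the stack, same as cover1.
- bottle: Amber bottle, 60 mm diameter, 110 mm high, bystander. Origin: centre of its underside.
- beaker: Clear beaker, 70 mm diameter, 85 mm high, bystander. Origin: centre of its underside.
- spatula: Flat spatula about 170 mm long lying on the bench at the left, bystander.
- sample_jar: Small closed jar, 48 mm diameter, 60 mm high, bystander. Origin: centre of its underside.
- wash_bottle: White bottle with a red cap, 66 mm diameter, 150 mm high, bystander at the right. Origin: centre of its underside.
There are look-alikes about, which are no part of the job. What is meant by the chute is not pink, and is the larger of those in its own colour.

How it is judged:
By the outcome, as a careful person would: the job done as asked, in the order asked, and still so for the second after the job is handed in, with the robot touching nothing.
It also fails if it takes over 64 s, if anything falls off the work surface, if the arm or the gripper's body presses on something with over 40 N, if the wrist force passes 120 N, or if a joint passes its speed limit or range.

## Robot

A 6-joint arm with a two-finger parallel gripper is mounted at the origin on the work surface. World frame = base frame: x ahead of the robot, y to its left, z up, the work surface at z = 0. Lengths are in m, angles in degrees, forces in N, time in s.
With the tool pointing down it reaches from about 0.25 to 0.725 m from the base axis. Payload 9.7 kg.
Tool frame: the origin (TCP) lies on the centre line of the jaws, within the pads' length; the fingertips stand 19 mm ahead of it and the grasp point (between the pads) is the TCP; z points along the fingers, y is the direction in which the jaws open and shut (so a half turn about z gives the same grasp; the last joint's range is limited). The gripper opens to 85 mm and grips with 20 to 120 N. Pads are 22 mm wide; open, the fingers measure 114 mm over their backs; the gripper's body (76 mm by 85 mm) begins 54 mm behind the grasp point. The pads swing forward as they close: fully open they stand 13 mm farther back than shut.
Start: joints at [-75.401, 4.979, 10.078, 95.1, 0, 90], TCP at [0.139, -0.532, 0.25] pointing down, gripper open.
Joint ranges: [-179.16, 179.16], [-48.56, 103.87], [-65.8, 70.77], [-126.05, 130.52], [-82.76, 87.17], [-180, 180]. Speed limits (degrees/s): [127.2, 127.2, 147.25, 180, 180, 180].

## Interface

Orientations are given as [roll, pitch, yaw] about the fixed x, y, z axes, in that order (R = Rz(yaw) Ry(pitch) Rx(roll)).
In Python, from workcell import bot gives the robot as it stands.
- The arm moves only by the tool servo_tool, never from a script. Its argument "motion" is a list that holds one entry, the list of rows, each a list of 6 numbers: the shift along the tool's x, y, z in mm, then the turn, a rotation vector about the tool's x, y, z in rad. A call has 1 to 5 rows; each row shifts and turns the commanded pose from where the row before left it, along the tool's axes as they then stand; what a row does not reach is not made up. A row lasts 1/10 s, in which the tool goes at most 50 mm and 8.59 degrees, less where a joint would pass 70% of its speed; a pose out of reach is approached as far as the arm can. A call is refused whole if a number of a shift passes 50 or a number of a turn 0.15, either way. A call with a gripper value outside its range is refused whole. "gripper" is the finger opening in mm, from 0 to 85.4, set as the call begins (left out, the last holds). The fingers move at their own pace and stop on an object; "newtons" is the grip in N (left out, the last holds). Time passes only in rows, so rows that do not move let the fingers close. It gives the time, the measured TCP pose, the force and the opening at its end, in the units of the state.
- bot.get_obs(): the state, without advancing time (a new reading comes with each control period).
- bot.camera(name): name is "scene" or "top" or "wrist"; returns a dict with "color" (384x512x3 uint8, red, green, blue), "fx", "fy", "cx", "cy" (pixels), "R" (3x3) and "t" (3): a world point X has camera coordinates R X + t. Camera axes: x right, y down, z forward; pixel columns grow to the right and rows downward; lengths in m; the calibration is good to about 2 mm. A picture is of the moment at which its call begins. There is no depth.
- bot.job_done(): hands the job in, once; it reports no verdict.
Trained networks look in a picture, given as the dict that the camera call returned (one of the last four; its "shot" number tells which), for a name from the list of things; names that differ only in an ending like _2 or _b are one class to them, and where a whole thing is asked for, a point or a joint stands for the part that bears it (a point fixed in the world has none). Each returns a list of dicts, best first, with "confidence" (0 to 1); they miss things now and then, are a little off and sometimes report something else, mostly with a low value. They report only what shows in the picture. A call takes as long as a camera call. They do not tell look-alikes from the thing itself.
- bot.look_for(picture, label): "rect" ([left, top, width, height] in pixels, round what is visible of it).
The state is a dict: "time": time; "q": joint angles; "qd": joint speeds; "joint_efforts": joint torques, N m; "ee_pos": TCP position; "tcp_rot": TCP orientation; "wrist_force": force on the tool from outside, world axes, zero at the start; "torque": the same for the moment, N m; "opening": finger opening in m.
Only numpy, scipy, OpenCV 4.12 (cv2) and the standard library are available. Lean on these libraries where they do the work, as an engineer would, in place of code of your own. Each camera call takes 0.05 s, during which the arm holds its last target.

## Working session

There is one attempt and no reset: what is moved stays moved. The work goes in short steps, Python scripts to look and compute and a tool call to move; the robot and the scene stay as the last step left them, time stands still between calls to the robot, and variables do not carry over. Pictures are saved under pics/ and viewed, and the job is handed in when it is done.

Besides the shell and the picture viewer there is one more tool, called by a JSON object that holds its "name" and its "arguments", one argument or row to a line. servo_tool: Moves the arm, as the interface text tells. Its arguments: {"type":"object","properties":{"motion":{"type":"array","items":{"type":"array","items":{"type":"array","items":{"type":"number"}}}},"gripper":{"type":"number"},"newtons":{"type":"number"}},"required":["motion"]}

```bash
ls; mkdir -p pics
cat > h.py <<'E'
import numpy as np, cv2
from workcell import bot
from scipy.spatial.transform import Rotation as Rot
def save(p,n,s=1.5):
    im=cv2.cvtColor(p["color"],cv2.COLOR_RGB2BGR)
    cv2.imwrite(f"pics/{n}.png",cv2.resize(im,None,fx=s,fy=s,interpolation=cv2.INTER_CUBIC))
def ray(p,u,v,z):
    d=np.array([(u-p["cx"])/p["fx"],(v-p["cy"])/p["fy"],1.])
    R=np.array(p["R"]);t=np.array(p["t"])
    c=-R.T@t; w=R.T@d
    return c+w*(z-c[2])/w[2]
def proj(p,X):
    c=np.array(p["R"])@np.array(X)+np.array(p["t"])
    return np.array([p["fx"]*c[0]/c[2]+p["cx"],p["fy"]*c[1]/c[2]+p["cy"]])
E
python3 - <<'E'
from h import *
o=bot.get_obs();print(o)
for n in["scene","top"]:
    p=bot.camera(n);save(p,n+"0");print(n,p["fx"],p["cx"],p["cy"],-np.array(p["R"]).T@p["t"],np.array(p["R"]).round(3).tolist())
    for l in["mat","chute","spout","jar","jar_mouth","puck0_center","magazine","cover0","bottle","beaker","spatula","sample_jar","wash_bottle"]:
        print(l,[(np.round(d["rect"],0).tolist(),round(d["confidence"],2)) for d in bot.look_for(p,l)][:4])
E
```

```text
pics
{'time': 0.0, 'q': array([-7.53985731e+01,  5.01182478e+00,  1.00328112e+01,  9.51003163e+01,
        2.29197869e-04,  8.99991075e+01]), 'qd': array([-0.07872563,  0.07654605, -0.01260218,  0.07204053, -0.09302176,
       -0.0437428 ]), 'joint_efforts': array([-1.04218830e-04, -5.20390213e+01,  4.64799929e+01,  1.64374639e-02,
       -1.45422473e-05, -2.39188876e-05]), 'ee_pos': array([ 0.13859751, -0.53202549,  0.24956139]), 'tcp_rot': array([-1.79920670e+02, -2.30433326e-04,  1.46023191e+01]), 'wrist_force': array([-0.82070941,  0.37929574,  1.03854806]), 'torque': array([-0.02378027,  0.03765411, -0.03432265]), 'opening': 0.08569917761203309}
scene 360.1391303986126 253.41251819540352 186.38753636008346 [ 1.05443779 -0.53470849  1.12511496] [[0.685, 0.728, -0.0], [0.588, -0.554, -0.59], [-0.43, 0.404, -0.808]]
mat [([186.0, 228.0, 72.0, 68.0], 0.89)]
chute [([203.0, 230.0, 42.0, 48.0], 0.88), ([88.0, 217.0, 29.0, 51.0], 0.86), ([160.0, 201.0, 18.0, 33.0], 0.8), ([290.0, 146.0, 32.0, 28.0], 0.35)]
spout [([201.0, 230.0, 41.0, 45.0], 0.79), ([90.0, 213.0, 27.0, 56.0], 0.77), ([
[... 1400 characters left out ...]
76.0, 10.0, 13.0], 0.39)]
magazine [([142.0, 172.0, 38.0, 38.0], 0.89), ([318.0, 180.0, 7.0, 6.0], 0.33)]
cover0 [([159.0, 208.0, 14.0, 16.0], 0.67), ([142.0, 160.0, 31.0, 44.0], 0.66), ([243.0, 184.0, 37.0, 34.0], 0.46), ([88.0, 166.0, 19.0, 55.0], 0.19)]
bottle [([312.0, 142.0, 18.0, 55.0], 0.65), ([223.0, 110.0, 15.0, 26.0], 0.61)]
beaker [([256.0, 114.0, 20.0, 28.0], 0.97), ([314.0, 177.0, 12.0, 11.0], 0.16)]
spatula [([87.0, 165.0, 22.0, 52.0], 0.68), ([304.0, 133.0, 41.0, 71.0], 0.66), ([382.0, 167.0, 33.0, 23.0], 0.5)]
sample_jar [([234.0, 145.0, 17.0, 20.0], 0.61)]
wash_bottle [([380.0, 165.0, 34.0, 23.0], 0.97), ([237.0, 148.0, 13.0, 16.0], 0.29), ([243.0, 184.0, 34.0, 36.0], 0.18)]
```

View pics/scene0.png

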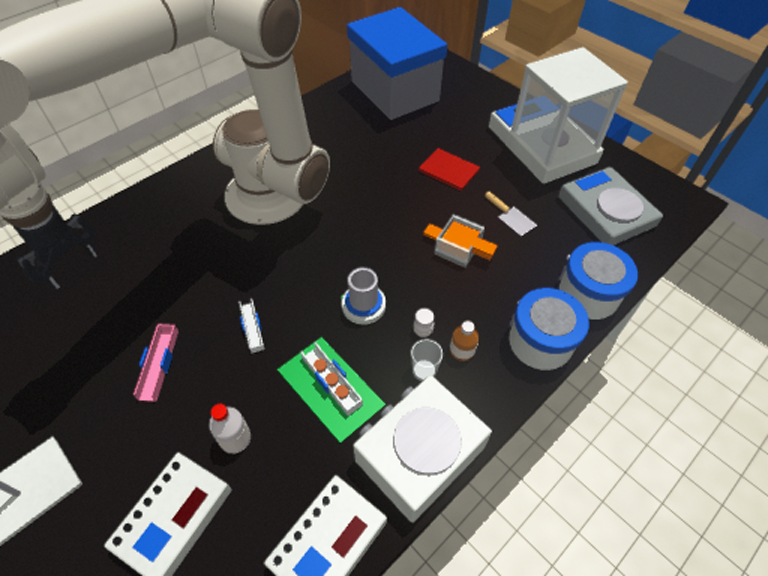

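View pics/top0.png

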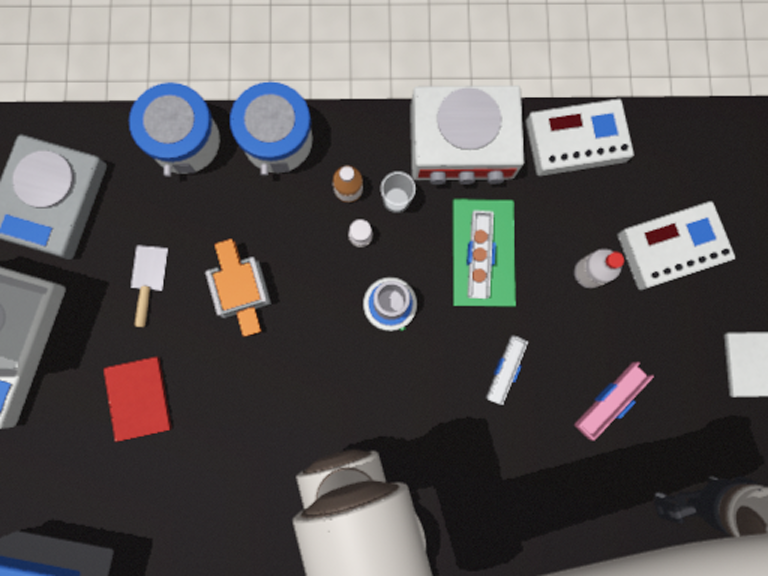

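The pictures show the full-size chute on the green mat (top view, enlarged, about (481,254)) with the three pucks in it. The look-alikes are a small white chute at (508,370) and a pink one at (615,400). The jar is at (390,302), and the magazine is at (238,285) with one tongue towards (250,322) and one towards (226,250). Next I'll measure these.

Run:
```python
from h import *
p=bot.camera("top")
im=p["color"]; 
hsv=cv2.cvtColor(im,cv2.COLOR_RGB2HSV)
def seg(lo,hi,roi):
    m=cv2.inRange(hsv,np.array(lo),np.array(hi)); k=np.zeros_like(m); x0,y0,x1,y1=roi; k[y0:y1,x0:x1]=m[y0:y1,x0:x1]; return k
def rect(m,z,name):
    c=max(cv2.findContours(m,0,2)[0],key=cv2.contourArea)
    b=cv2.boxPoints(cv2.minAreaRect(c)); W=np.array([ray(p,u,v,z)[:2] for u,v in b])
    print(name,"c",W.mean(0).round(4),"corners",W.round(3).tolist(),"len",np.linalg.norm(W[1]-W[0]).round(3),np.linalg.norm(W[2]-W[1]).round(3))
g=seg((45,80,60),(75,255,255),(295,125,350,210));rect(g,.004,"mat")
w=seg((0,0,120),(180,60,255),(305,136,338,202));rect(w,.03,"chute")
r=seg((0,100,60),(20,255,255),(305,136,338,202))
for c in cv2.findContours(r,0,2)[0]:
    M=cv2.moments(c)
    if M["m00"]>20: print("puck",ray(p,M["m10"]/M["m00"],M["m01"]/M["m00"],.013).round(4),M["m00"])
b=seg((100,100,60),(130,255,255),(305,136,338,202))
for c in cv2.findContours(b,0,2)[0]:
    M=cv2.moments(c)
    if M["m00"]>3: print("pad",ray(p,M["m10"]/M["m00"],M["m01"]/M["m00"],.035).round(4),M["m00"],c.reshape(-1,2).min(0),c.reshape(-1,2).max(0))
o=seg((8,150,100),(22,255,255),(130,150,190,230))
cs=[c for c in cv2.findContours(o,0,2)[0]]
for c in cs: print("orange",cv2.contourArea(c),cv2.boundingRect(c))
big=[cv2.resize(im[y0:y1,x0:x1],None,fx=f,fy=f,interpolation=cv2.INTER_CUBIC) for (x0,y0,x1,y1,f) in[(295,125,355,210,6),(130,150,190,235,6)]]
cv2.imwrite("pics/crop.png",cv2.cvtColor(np.hstack(big),cv2.COLOR_RGB2BGR))
# jar: blue ring & rim by name rects
for l,z in[("bottle",0),("beaker",0)]: pass
jr=cv2.resize(im[175:230,232:290],None,fx=8,fy=8,interpolation=cv2.INTER_CUBIC);cv2.imwrite("pics/jar.png",cv2.cvtColor(jr,cv2.COLOR_RGB2BGR))
```

```text
mat c [ 0.5954 -0.2593] corners [[0.713, -0.195], [0.714, -0.329], [0.478, -0.322], [0.477, -0.191]] len 0.134 0.236
chute c [ 0.5861 -0.2482] corners [[0.495, -0.217], [0.68, -0.233], [0.677, -0.28], [0.492, -0.263]] len 0.186 0.047
puck [ 0.5431 -0.2456  0.013 ] 45.0
puck [ 0.5877 -0.2488  0.013 ] 43.5
puck [ 0.6267 -0.2525  0.013 ] 42.0
pad [ 0.5862 -0.2734  0.035 ] 14.5 [328 162] [330 176]
pad [ 0.5865 -0.2244  0.035 ] 26.0 [311 161] [314 175]
orange 191.0 (158, 205, 16, 19)
orange 818.5 (142, 159, 31, 47)
```

View pics/crop.png

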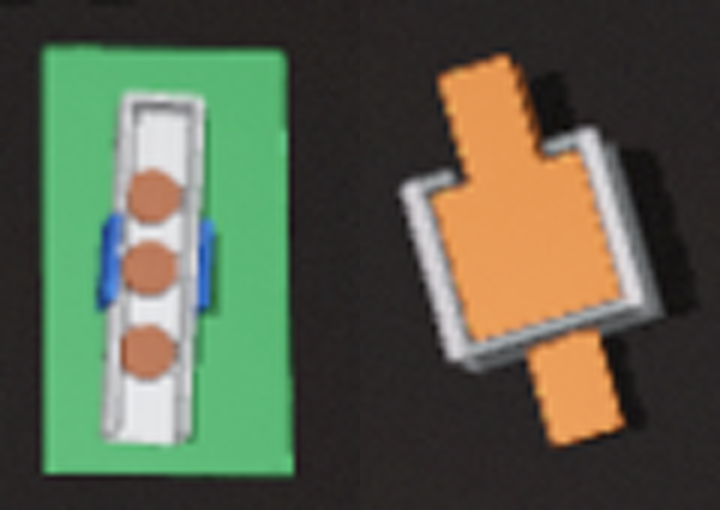

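View pics/jar.png

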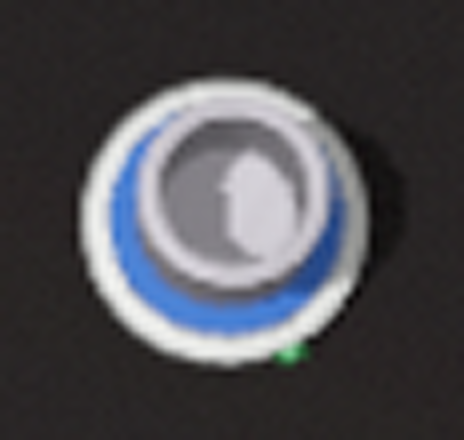

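The chute's open end points towards the robot, with its x axis at a yaw of about -5°. The cover0 tongue (low one) also points towards the robot. I'll write a move planner, locate the jar and magazine, and go above the chute for a wrist view.

```bash
cat >> h.py <<'E'
def T(pos,rpy):
    M=np.eye(4);M[:3,3]=pos;M[:3,:3]=Rot.from_euler("xyz",rpy,degrees=True).as_matrix();return M
def rowT(r):
    M=np.eye(4);M[:3,3]=np.array(r[:3])/1000;M[:3,:3]=Rot.from_rotvec(r[3:]).as_matrix();return M
def cur():
    o=bot.get_obs();return T(o["ee_pos"],o["tcp_rot"])
def prof(n,ramp=2):
    w=np.minimum(np.minimum(np.arange(1,n+1),np.arange(n,0,-1)),ramp).astype(float)
    return np.cumsum(w)/w.sum()
def plan(A,B,n,ramp=3,pivot=(0,0,0),show=True):
    """A,B 4x4 tool poses; interpolate linearly the pivot point (tool frame, m) and slerp; print rows"""
    rv=Rot.from_matrix(A[:3,:3].T@B[:3,:3]).as_rotvec(); pv=np.array(pivot)
    pa=A[:3,3]+A[:3,:3]@pv; pb=B[:3,3]+B[:3,:3]@pv
    cmd=A.copy(); rows=[]
    for s in prof(n,ramp):
        R=A[:3,:3]@Rot.from_rotvec(rv*s).as_matrix()
        G=np.eye(4);G[:3,:3]=R;G[:3,3]=pa+(pb-pa)*s-R@pv
        D=np.linalg.inv(cmd)@G
        r=list(np.round(D[:3,3]*1000,1)+0)+list(np.round(Rot.from_matrix(D[:3,:3]).as_rotvec(),3)+0)
        cmd=cmd@rowT(r); rows.append([float(x) for x in r])
    if show:
        for i in range(0,n,5): print("[["+", ".join(str(r).replace(".0,",",").replace(".0]","]") for r in rows[i:i+5])+"]]")
        print("end",cmd[:3,3].round(4),Rot.from_matrix(cmd[:3,:3]).as_euler("xyz",degrees=True).round(2),"maxshift",max(np.linalg.norm(r[:3]) for r in rows).round(1),"maxrot",max(np.linalg.norm(r[3:]) for r in rows).round(3))
    return cmd
E
python3 - <<'E'
from h import *
p=bot.camera("top"); im=p["color"]; hsv=cv2.cvtColor(im,cv2.COLOR_RGB2HSV)
print("mouth",ray(p,261.2,198.7,.114).round(4),"foot",ray(p,260.1,202.7,.022).round(4))
def w(c,z):return ray(p,130+(c[0]-360)/6-.4,150+c[1]/6-.4,z)[:2].round(4)
f=[w(c,.027) for c in[(553,445),(625,425)]];print("tongue end",f,np.mean(f,0))
hd=[w(c,.051) for c in[(433,195),(470,342),(622,300)]];print("head corners",hd,(hd[0]+hd[2])/2)
bt=[w(c,.051) for c in[(440,75),(512,55)]];print("back tongue",bt,np.mean(bt,0))
for l,u,v in[("wash",600/1.5,290/1.5),("beaker",397/1.5,210/1.5),("sample",360/1.5,245/1.5)]:print(l,ray(p,u,v,0).round(3))
plan(cur(),T([.52,-.245,.27],[180,0,-5]),15,3)
E
```

```text
mouth [ 0.4838 -0.0589  0.114 ] foot [ 0.4832 -0.059   0.022 ]
tongue end [array([0.4218, 0.2428]), array([0.4315, 0.2064])] [0.42665 0.2246 ]
head corners [array([0.5475, 0.3005]), array([0.4724, 0.2804]), array([0.4927, 0.2046])] [0.5201  0.25255]
back tongue [array([0.6095, 0.2982]), array([0.6194, 0.2618])] [0.61445 0.28   ]
wash [ 0.51  -0.505  0.   ]
beaker [ 0.689 -0.078  0.   ]
sample [0.613 0.002 0.   ]
[[[11.3, -4.7, -0.5, 0, 0, 0.009], [22.6, -9.5, -1, 0, 0, 0.017], [33.6, -14.9, -1.5, 0, 0, 0.027], [33.1, -15.7, -1.5, 0, 0, 0.026], [32.8, -16.7, -1.6, 0, 0, 0.026]]]
[[[32.3, -17.4, -1.5, 0, 0, 0.027], [31.8, -18.4, -1.5, 0, 0, 0.026], [31.3, -19.1, -1.5, 0, 0, 0.026], [30.8, -20, -1.5, 0, 0, 0.026], [30.3, -20.8, -1.5, 0, 0, 0.027]]]
[[[29.8, -21.5, -1.6, 0, 0, 0.026], [29.1, -22.4, -1.5, 0, 0, 0.026], [28.6, -23.1, -1.5, 0, 0, 0.027], [18.6, -15.9, -1, 0, 0, 0.017], [9.2, -8.1, -0.5, 0, 0, 0.009]]]
end [ 0.52  -0.245  0.27 ] [180.  -0.  -5.] maxshift 36.8 maxrot 0.027
```

{"name": "servo_tool", "arguments": {
  "motion": [
    [[11,-5,0,0,0,0.009],[23,-10,-1,0,0,0.017],[34,-15,-2,0,0,0.027],[33,-16,-2,0,0,0.026],[33,-17,-2,0,0,0.026]]
  ]
}}

```text
time: 2.0
ee_pos: [0.2575, -0.4407, 0.2574]
tcp_rot: [180.0, -0.0, 8.5]
wrist_force: [0.3, -1.0, 0.1]
opening: 0.0858
```

{"name": "servo_tool", "arguments": {
  "motion": [
    [[32,-17,-2,0,0,0.027],[32,-18,-2,0,0,0.026],[31,-19,-2,0,0,0.026],[31,-20,-2,0,0,0.026],[30,-21,-2,0,0,0.027]]
  ]
}}

```text
time: 2.5
ee_pos: [0.4037, -0.3306, 0.2675]
tcp_rot: [180.0, -0.0, 1.0]
wrist_force: [0.2, -1.1, 0.4]
opening: 0.0853
```

{"name": "servo_tool", "arguments": {
  "motion": [
    [[30,-21,-2,0,0,0.026],[29,-22,-1,0,0,0.026],[29,-23,-1,0,0,0.027],[19,-16,-1,0,0,0.017],[9,-8,0,0,0,0.009]]
  ]
}}

```text
time: 3.0
ee_pos: [0.522, -0.243, 0.2721]
tcp_rot: [-180.0, 0.0, -4.9]
wrist_force: [-0.1, -0.1, -0.9]
opening: 0.0853
```

{"name": "servo_tool", "arguments": {
  "motion": [
    [[0,0,0,0,0,0],[0,0,0,0,0,0]]
  ]
}}

```text
time: 3.2
ee_pos: [0.52, -0.2453, 0.2723]
tcp_rot: [180.0, 0.0, -5.0]
wrist_force: [-0.6, 0.1, -0.4]
opening: 0.0855
```

Run:
```python
from h import *
p=bot.camera("wrist");save(p,"w1");np.save("w1.npy",p,allow_pickle=True)
print(-np.array(p["R"]).T@p["t"],p["fx"],proj(p,[.586,-.248,.034]),proj(p,[.4835,-.059,.114]))
o=bot.get_obs();print(o["time"],o["ee_pos"],o["tcp_rot"],o["q"])
for l in["chute","puck0_center","spout","jar_mouth","mat"]: print(l,[(np.round(d["rect"],0).tolist(),round(d["confidence"],2)) for d in bot.look_for(p,l)][:4])
```

```text
[ 0.59834716 -0.25243179  0.39620535] 315.29283541712596 [250.92881511 104.40523251] [ 67.49426148 233.25551566]
3.25 [ 0.5197897  -0.24560627  0.27241076] [ 1.79990210e+02  1.15856307e-02 -5.02199667e+00] [-2.52851362e+01  9.06678168e+00  1.70564288e+01  9.79971251e+01
 -1.31966932e-02  1.59736860e+02]
chute [([230.0, 9.0, 45.0, 169.0], 0.84), ([426.0, 254.0, 85.0, 66.0], 0.83), ([271.0, 227.0, 61.0, 99.0], 0.62)]
puck0_center [([240.0, 127.0, 24.0, 26.0], 0.76)]
spout [([272.0, 229.0, 60.0, 93.0], 0.97), ([228.0, 9.0, 51.0, 174.0], 0.89), ([427.0, 253.0, 85.0, 68.0], 0.62), ([0.0, 53.0, 55.0, 48.0], 0.59)]
jar_mouth [([27.0, 154.0, 130.0, 108.0], 0.76)]
mat [([194.0, 0.0, 122.0, 192.0], 0.84)]
```

View pics/w1.png

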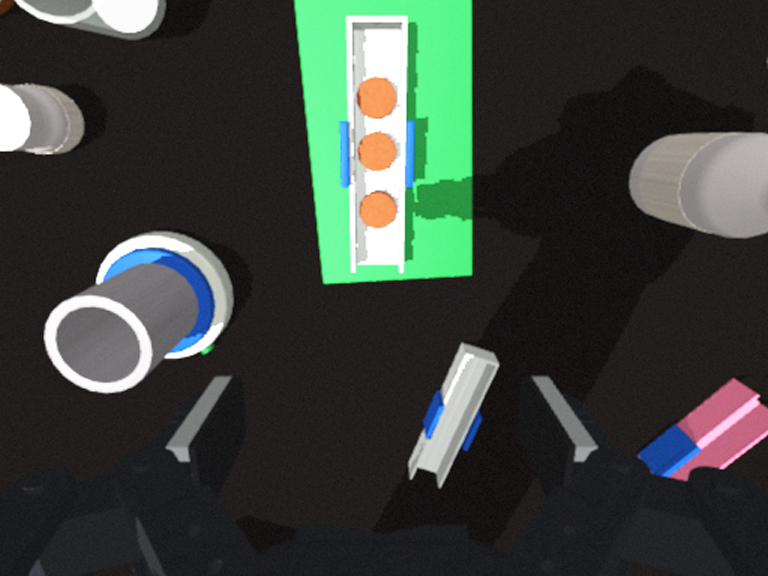

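The chute is at (377,145) in the enlarged wrist image: closed end at the top (row 16), spout at row 268, pads at rows 121–187. The jar rim is centred near (98,344).

Run:
```python
from h import *
p=np.load("w1.npy",allow_pickle=True).item()
k=lambda u,v,z:ray(p,(u+.5)/1.5-.5,(v+.5)/1.5-.5,z)[:3].round(4)
C=[k(*c,.034) for c in[(346,16),(408,16),(404,271),(351,271)]]
print([c[:2] for c in C],"w",np.linalg.norm(C[0]-C[1]),np.linalg.norm(C[3]-C[2]))
a=(C[0]+C[1])/2;b=(C[2]+C[3])/2;d=a-b;print("len",np.linalg.norm(d),"c",(a+b)/2,"yaw",np.degrees(np.arctan2(d[1],d[0])))
P=[k(*c,.044) for c in[(341,121.5),(414,121.5),(413,187),(342,187)]];print("pads",[c[:2].tolist() for c in P],np.mean(P,0),np.linalg.norm(P[0]-P[1]),np.linalg.norm(P[1]-P[2]))
M=[k(*c,.004) for c in[(472,275),(324,283)]];print("mat near",M)
im=p["color"];g=im[:,:,:].astype(int)
m=((g.min(2)>195)).astype(np.uint8);m[:,:28]=0;m[:,104:]=0;m[:190]=0;m[265:]=0
cs=sorted(cv2.findContours(m,0,2)[0],key=cv2.contourArea)[-1]
e=cv2.fitEllipse(cs);print(e,ray(p,*e[0],.114).round(4))
print("diam x",np.linalg.norm(k(45,344,.114)-k(152,344,.114)))
# half turn in place then above chute
A=cur(); mid=T([.56,-.247,.20],[180,0,85]);B=plan(A,mid,11,2);plan(B,T([.586,-.248,.12],[180,0,175]),12,2)
```

```text
[array([ 0.6795, -0.2357]), array([ 0.6758, -0.2776]), array([ 0.4972, -0.2617]), array([ 0.5009, -0.2198])] w 0.04206304791619364 0.04206304791619361
len 0.17930635794639296 c [ 0.58835 -0.2487   0.034  ] yaw -5.087388191974796
pads [[0.6124, -0.2254], [0.6078, -0.2764], [0.5629, -0.2727], [0.5674, -0.221]] [ 0.587625 -0.248875  0.044   ] 0.05120703076726866 0.045052191955553114
mat near [array([ 0.4801, -0.3206,  0.004 ]), array([ 0.4841, -0.1926,  0.004 ])]
((65.03876495361328, 228.8651580810547), (59.96363830566406, 73.77754211425781), 120.22933959960938) [ 0.4883 -0.0579  0.114 ]
diam x 0.06956795239188804
[[[2, -0.1, 3.6, 0, 0, -0.079], [4, 0.1, 7.3, 0, 0, -0.157], [3.9, 0.7, 7.2, 0, 0, -0.157], [3.8, 1.3, 7.3, 0, 0, -0.157], [3.5, 1.9, 7.2, 0, 0, -0.157]]]
[[[3.2, 2.4, 7.3, 0, 0, -0.158], [2.8, 2.9, 7.2, 0, 0, -0.157], [2.2, 3.3, 7.3, 0, 0, -0.157], [1.8, 3.6, 7.2, 0, 0, -0.157], [1.1, 3.8, 7.3, 0, 0, -0.157]]]
[[[0.3, 2, 3.6, 0, 0, -0.079]]]
end [ 0.56  -0.247  0.2  ] [1.7999e+02 1.0000e-02 8.5010e+01] maxshift 8.3 maxrot 0.158
[[[0.1, 1.2, 3.6, 0, 0, -0.071], [-0.1, 2.3, 7.3, 0, 0, -0.143], [-0.4, 2.4, 7.3, 0, 0, -0.143], [-0.7, 2.2, 7.3, 0, 0, -0.143], [-1, 2.2, 7.2, 0, 0, -0.143]]]
[[[-1.4, 1.9, 7.3, 0, 0, -0.142], [-1.6, 1.8, 7.3, 0, 0, -0.143], [-1.8, 1.5, 7.3, 0, 0, -0.143], [-2, 1.2, 7.2, 0, 0, -0.143], [-2.2, 1, 7.3, 0, 0, -0.143]]]
[[[-2.3, 0.6, 7.3, 0, 0, -0.142], [-1.1, 0.1, 3.6, 0, 0, -0.072]]]
end [ 0.586 -0.248  0.12 ] [-1.7999e+02  1.0000e-02  1.7502e+02] maxshift 7.7 maxrot 0.143
```

{"name": "servo_tool", "arguments": {
  "motion": [
    [[0,0,3,0,0,-0.08],[0,0,5,0,0,-0.14],[0,0,5,0,0,-0.14],[0,0,5,0,0,-0.14],[0,0,5,0,0,-0.14]]
  ]
}}

```text
time: 4.0
ee_pos: [0.5203, -0.2455, 0.2492]
tcp_rot: [180.0, -0.0, 32.0]
wrist_force: [-0.8, -0.6, -0.1]
opening: 0.0855
```

{"name": "servo_tool", "arguments": {
  "motion": [
    [[0,0,5,0,0,-0.14],[0,0,5,0,0,-0.14],[0,0,5,0,0,-0.14],[0,0,5,0,0,-0.14],[0,0,5,0,0,-0.14]]
  ]
}}

```text
time: 4.5
ee_pos: [0.5203, -0.2455, 0.2242]
tcp_rot: [180.0, 0.0, 72.1]
wrist_force: [0.1, -0.4, 0.5]
opening: 0.0854
```

{"name": "servo_tool", "arguments": {
  "motion": [
    [[0,0,5,0,0,-0.14],[0,0,5,0,0,-0.14],[0,0,5,0,0,-0.14],[0,0,5,0,0,-0.14],[0,0,5,0,0,-0.14]]
  ]
}}

```text
time: 5.0
ee_pos: [0.5202, -0.2455, 0.1992]
tcp_rot: [180.0, 0.0, 112.2]
wrist_force: [0.4, 0.1, 0.7]
opening: 0.0855
```

{"name": "servo_tool", "arguments": {
  "motion": [
    [[0,0,5,0,0,-0.14],[0,0,5,0,0,-0.14],[0,0,5,0,0,-0.14],[0,0,5,0,0,-0.14],[0,0,5,0,0,-0.14]]
  ]
}}

```text
time: 5.5
ee_pos: [0.5203, -0.2455, 0.1742]
tcp_rot: [-180.0, 0.0, 152.3]
wrist_force: [-0.2, 0.5, 0.4]
opening: 0.0852
```

{"name": "servo_tool", "arguments": {
  "motion": [
    [[0,0,5,0,0,-0.14],[0,0,5,0,0,-0.14],[0,0,3,0,0,-0.12],[0,0,0,0,0,0],[0,0,0,0,0,0]]
  ]
}}

```text
time: 6.0
ee_pos: [0.5204, -0.2453, 0.1615]
tcp_rot: [-180.0, 0.0, 174.7]
wrist_force: [-0.9, 0.1, -0.1]
opening: 0.0857
```

Run:
```python
from h import *
A=cur();o=bot.get_obs();print(o["time"],o["ee_pos"],o["tcp_rot"],o["q"])
p=bot.camera("wrist");save(p,"w2");np.save("w2.npy",p,allow_pickle=True)
B=plan(A,T([.588,-.249,.10],[180,0,174.9]),8,2)
plan(B,T([.588,-.249,.029],[180,0,174.9]),8,2)
```

```text
6.0 [ 0.52037854 -0.24533543  0.16145183] [-1.79998351e+02  5.16602355e-03  1.74685451e+02] [-2.52418985e+01  7.55577189e+00  3.05745559e+00  8.54962650e+01
  2.10565765e-04 -1.99273493e+01]
[[[-4.8, 0.2, 4.4, 0, 0, 0], [-9.7, 0.4, 8.8, 0, 0, -0.001], [-9.7, 0.3, 8.7, 0, 0, 0], [-9.6, 0.4, 8.8, 0, 0, -0.001], [-9.7, 0.3, 8.8, 0, 0, 0]]]
[[[-9.7, 0.4, 8.8, 0, 0, -0.001], [-9.6, 0.3, 8.8, 0, 0, 0], [-4.9, 0.2, 4.4, 0, 0, -0.001]]]
end [ 0.588 -0.249  0.1  ] [-1.8000e+02  1.0000e-02  1.7491e+02] maxshift 13.1 maxrot 0.001
[[[0, 0, 5.1, 0, 0, 0], [0, 0, 10.1, 0, 0, 0], [0, 0, 10.1, 0, 0, 0], [0, 0, 10.2, 0, 0, 0], [0, 0, 10.1, 0, 0, 0]]]
[[[0, 0, 10.2, 0, 0, 0], [0, 0, 10.1, 0, 0, 0], [0, 0, 5.1, 0, 0, 0]]]
end [ 0.588 -0.249  0.029] [-1.8000e+02  1.0000e-02  1.7491e+02] maxshift 10.2 maxrot 0.0
```

View pics/w2.png

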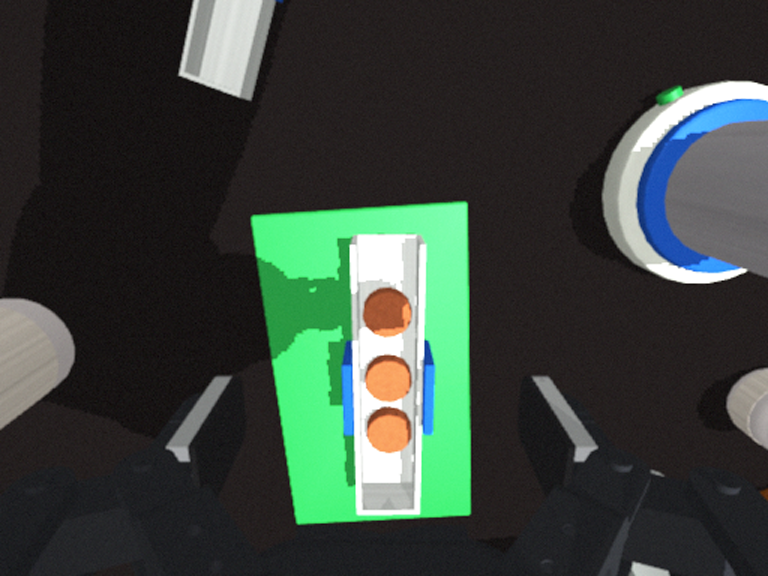

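The wrist view shows the chute aligned and centred between the fingers (column 388 against a finger midpoint of 382), with all pucks in it. I'll go down and grip.

{"name": "servo_tool", "arguments": {
  "motion": [
    [[-5,0,4,0,0,0],[-10,0,9,0,0,-0.002],[-10,0,9,0,0,0],[-10,1,9,0,0,0],[-10,1,9,0,0,0]]
  ]
}}

```text
time: 6.55
ee_pos: [0.5664, -0.2469, 0.1198]
tcp_rot: [180.0, -0.1, 175.0]
wrist_force: [0.0, 0.5, 0.2]
opening: 0.0854
```

{"name": "servo_tool", "arguments": {
  "motion": [
    [[-10,1,9,0,0,-0.002],[-8,0,9,0,0,0],[-5,0,8,0,0,0],[0,0,10,0,0,0],[0,0,10,0,0,0]]
  ]
}}

```text
time: 7.05
ee_pos: [0.5885, -0.248, 0.0745]
tcp_rot: [180.0, -0.0, 175.1]
wrist_force: [0.6, -0.5, -0.5]
opening: 0.0855
```

{"name": "servo_tool", "arguments": {
  "motion": [
    [[0,0,10,0,0,0],[0,0,10,0,0,0],[0,0,10,0,0,0],[0,0,10,0,0,0],[0,0,6,0,0,0]]
  ]
}}

```text
time: 7.55
ee_pos: [0.5882, -0.2479, 0.0281]
tcp_rot: [180.0, -0.0, 175.1]
wrist_force: [-0.2, 0.1, -0.3]
opening: 0.0854
```

{"name": "servo_tool", "arguments": {
  "motion": [
    [[0,0,0,0,0,0],[0,0,0,0,0,0],[0,0,0,0,0,0],[0,0,0,0,0,0],[0,0,0,0,0,0]]
  ],
  "gripper": 44,
  "newtons": 50
}}

```text
time: 8.05
ee_pos: [0.5889, -0.2481, 0.0299]
tcp_rot: [-180.0, 0.1, 175.1]
wrist_force: [0.1, 0.6, 3.3]
opening: 0.0526
```

Run:
```python
from h import *
o=bot.get_obs();print(o["time"],o["ee_pos"],o["tcp_rot"],o["opening"],o["wrist_force"])
p=bot.camera("wrist");save(p,"w3")
```

```text
8.05 [ 0.58893021 -0.24814234  0.02993952] [-1.79982695e+02  5.80941955e-02  1.75142064e+02] 0.052605728094758206 [0.08761143 0.57823653 3.31560981]
```

View pics/w3.png

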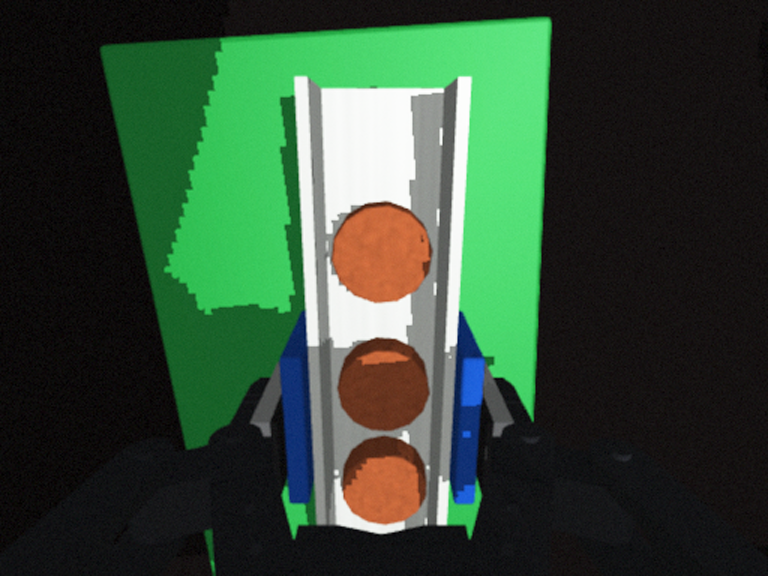

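Grip is good: opening 52.6 mm, which matches the pads. Next I'll plan the lift with the spout slightly up, and refine the jar position.

```bash
cat >> h.py <<'E'
SP=np.array([.091,0,.023])
def pour(jar,phi,theta,z,back=.015):
    """tool pose with chute x-axis heading phi, spout dipped by theta deg, spout point at z, 'back' short of the jar axis"""
    ph=np.radians(phi); x=np.array([np.cos(ph),np.sin(ph),0])
    R=T([0,0,0],[180,0,phi+180])[:3,:3]@Rot.from_rotvec([0,-np.radians(theta),0]).as_matrix()
    s=np.array([jar[0],jar[1],0])+x*back; s[2]=z
    M=np.eye(4);M[:3,:3]=R;M[:3,3]=s-R@SP;return M
E
python3 - <<'E'
from h import *
p=np.load("w1.npy",allow_pickle=True).item()
k=lambda u,v,z:ray(p,(u+.5)/1.5-.5,(v+.5)/1.5-.5,z)[:3].round(4)
print("w1 mouth",k(98.5,344,.114))
im=p["color"].astype(int)
# fit model circle: sample bright rim pixels, back-project to z=.114, radius between 27 and 35
m=(im.min(2)>150);pts=[]
for v in range(190,266):
    for u in range(25,106):
        if m[v,u]:
            X=ray(p,u,v,.114)[:2];pts.append(X)
pts=np.array(pts);best=None
for x in np.arange(.475,.497,.001):
    for y in np.arange(-.07,-.046,.001):
        r=np.hypot(*(pts-[x,y]).T);sc=((r>.0275)&(r<.0345)).sum()-(r<.026).sum()
        if best is None or sc>best[0]:best=(sc,x,y)
print(best)
J=(.486,-.058)
A=cur();H=A.copy();H[2,3]=.13;H[:3,:3]=A[:3,:3]@Rot.from_rotvec([0,np.radians(8),0]).as_matrix()
B=plan(A,H,10,3)
P=pour(J,-45,-8,.16,.03)
plan(B,P,16,4)
print(P[:3,3])
E
```

```text
w1 mouth [ 0.4879 -0.0582  0.114 ]
(np.int64(1310), np.float64(0.487), np.float64(-0.057999999999999996))
[[[0, 0, -4.2, 0, 0.006, 0], [0, 0, -8.3, 0, 0.011, 0], [0.2, 0, -12.5, 0, 0.018, 0], [0.5, 0, -12.5, 0, 0.017, 0], [0.6, 0, -12.5, 0, 0.018, 0]]]
[[[0.9, 0, -12.5, 0, 0.017, 0], [1, 0, -12.4, 0, 0.018, 0], [1.3, 0, -12.5, 0, 0.017, 0], [1, 0, -8.2, 0, 0.012, 0], [0.6, 0, -4.2, 0, 0.006, 0]]]
end [ 0.5889 -0.2481  0.13  ] [-179.98   -7.96  175.14] maxshift 12.6 maxrot 0.018
[[[0.6, 1.9, -0.7, -0.002, 0, 0.013], [1.2, 3.9, -1.4, -0.004, 0, 0.027], [1.9, 5.8, -2.1, -0.005, 0, 0.04], [2.9, 7.6, -2.7, -0.008, 0, 0.053], [3.3, 7.5, -2.6, -0.007, 0, 0.054]]]
[[[3.7, 7.3, -2.6, -0.008, 0, 0.053], [4.1, 7.1, -2.6, -0.007, 0, 0.054], [4.4, 6.9, -2.4, -0.008, 0, 0.053], [4.9, 6.6, -2.5, -0.007, 0, 0.053], [5.1, 6.5, -2.4, -0.008, 0, 0.054]]]
[[[5.5, 6.1, -2.3, -0.007, 0.001, 0.053], [5.9, 5.9, -2.3, -0.008, 0, 0.053], [6.1, 5.5, -2.3, -0.007, 0, 0.054], [4.8, 4, -1.6, -0.006, 0, 0.04], [3.3, 2.5, -1.1, -0.004, 0, 0.027]]]
[[[1.7, 1.2, -0.5, -0.002, 0, 0.013]]]
end [ 0.5732 -0.1452  0.1701] [179.97  -8.02 134.99] maxshift 8.7 maxrot 0.055
[ 0.57319714 -0.14519714  0.17011141]
```

{"name": "servo_tool", "arguments": {
  "motion": [
    [[0,0,-4,0,0.006,0],[0,0,-8,0,0.011,0],[0,0,-12,0,0.018,0],[0.5,0,-12,0,0.017,0],[0.6,0,-12,0,0.018,0]]
  ]
}}

```text
time: 8.6
ee_pos: [0.5887, -0.248, 0.078]
tcp_rot: [180.0, -4.1, 175.1]
wrist_force: [0.4, -0.2, -3.5]
opening: 0.0524
```

{"name": "servo_tool", "arguments": {
  "motion": [
    [[1,0,-12,0,0.017,0],[1,0,-12,0,0.018,0],[1,0,-12,0,0.017,0],[1,0,-10,0,0.012,0],[1,0,-5,0,0.006,0]]
  ]
}}

```text
time: 9.1
ee_pos: [0.5892, -0.2481, 0.1296]
tcp_rot: [-180.0, -8.0, 175.1]
wrist_force: [0.3, 0.5, -3.8]
opening: 0.0523
```

{"name": "servo_tool", "arguments": {
  "motion": [
    [[1,2,-1,-0.002,0,0.013],[1,4,-1,-0.004,0,0.027],[2,6,-2,-0.005,0,0.04],[3,8,-3,-0.008,0,0.053],[3,7.5,-3,-0.007,0,0.054]]
  ]
}}

```text
time: 9.6
ee_pos: [0.5843, -0.2191, 0.1394]
tcp_rot: [-180.0, -8.1, 164.2]
wrist_force: [0.7, 0.5, -2.3]
opening: 0.0525
```

{"name": "servo_tool", "arguments": {
  "motion": [
    [[4,7,-3,-0.008,0,0.053],[4,7,-3,-0.007,0,0.054],[4,7,-2,-0.008,0,0.053],[5,7,-2,-0.007,0,0.053],[5,6,-2,-0.008,0,0.054]]
  ]
}}

```text
time: 10.1
ee_pos: [0.5783, -0.1799, 0.1544]
tcp_rot: [-180.0, -8.1, 148.7]
wrist_force: [-0.2, -1.0, -2.9]
opening: 0.0525
```

{"name": "servo_tool", "arguments": {
  "motion": [
    [[5,6,-2,-0.007,0.001,0.053],[6,6,-2,-0.008,0,0.053],[6,6,-2,-0.007,0,0.054],[5,4,-2,-0.006,0,0.04],[3,3,-1,-0.004,0,0.027]]
  ]
}}

```text
time: 10.6
ee_pos: [0.5742, -0.1458, 0.1671]
tcp_rot: [-180.0, -8.1, 135.6]
wrist_force: [-0.3, 0.4, -2.8]
opening: 0.0525
```

{"name": "servo_tool", "arguments": {
  "motion": [
    [[2,1,0,-0.002,0,0.013],[0,0,0,0,0,0],[0,0,0,0,0,0]]
  ]
}}

```text
time: 10.9
ee_pos: [0.5737, -0.1443, 0.1672]
tcp_rot: [-180.0, -8.1, 135.0]
wrist_force: [-0.4, -0.3, -3.0]
opening: 0.0524
```

Run:
```python
from h import *
o=bot.get_obs();print(o["time"],o["ee_pos"],o["tcp_rot"],o["opening"],o["wrist_force"],o["q"])
p=bot.camera("wrist");save(p,"w4");np.save("w4.npy",p,allow_pickle=True)
for x in[.091,-.089]: print(proj(p,(cur()@np.array([x,0,.023,1]))[:3])*1.5)
print("jar proj",proj(p,[.486,-.058,.114])*1.5)
```

```text
10.9 [ 0.57367628 -0.14430493  0.16721614] [-179.98404485   -8.09089284  135.00372041] 0.052355852737006985 [-0.35935362 -0.31478179 -3.03128555] [-15.87801972  16.8670675   14.17998888  94.40009959   3.91317088
  28.87470948]
[380.19450114  87.80664089]
[380.96119786 571.24972257]
jar proj [377.71200395  31.9028479 ]
```

View pics/w4.png

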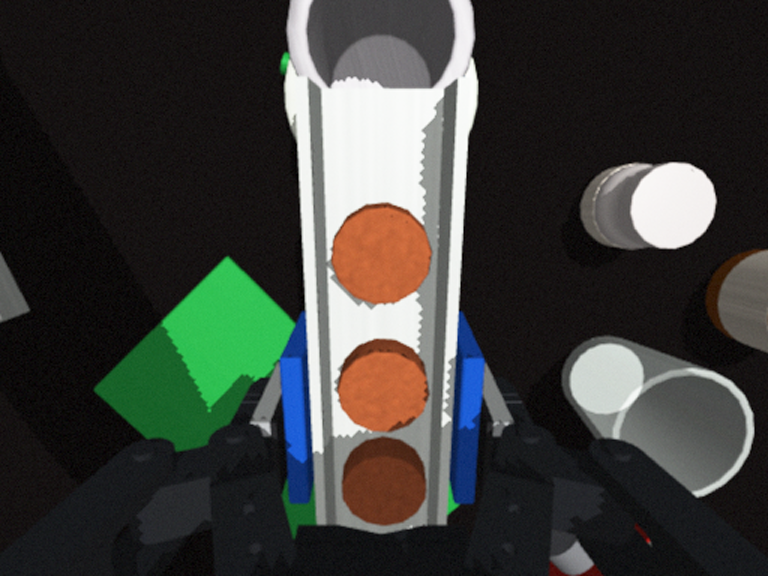

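The lip at enlarged row 88 agrees with the prediction (87.8), and the jar's lateral centre (381) lines up with the chute (383). Now the pour.

Run:
```python
from h import *
J=(.486,-.058)
A=cur()
B=plan(A,pour(J,-45,8,.130,.015),10,3,SP)
plan(B,pour(J,-45,38,.121,.015),15,2,SP)
```

```text
[[[0.7, 0, 0.1, 0, -0.012, 0], [1.5, -0.1, 0.3, 0, -0.023, 0], [2.4, -0.1, 0.4, 0, -0.035, 0], [2.4, -0.2, 0.4, 0, -0.035, 0], [2.6, -0.1, 0.3, 0, -0.035, 0]]]
[[[2.7, -0.1, 0.2, 0, -0.035, 0], [2.8, -0.1, 0.2, 0, -0.036, 0], [3, -0.2, 0.1, 0, -0.035, 0], [2, 0, 0, 0, -0.023, 0], [1, -0.1, 0, 0, -0.012, 0]]]
end [ 0.5581 -0.1301  0.1654] [-179.99    8.01  135.  ] maxshift 3.0 maxrot 0.036
[[[0.5, 0, -1.4, 0, -0.019, 0], [1, 0, -2.7, 0, -0.037, 0], [1.1, 0, -2.8, 0, -0.037, 0], [1, 0, -2.8, 0, -0.038, 0], [1.1, 0, -2.7, 0, -0.037, 0]]]
[[[1.2, 0, -2.8, 0, -0.038, 0], [1.1, 0, -2.8, 0, -0.037, 0], [1.2, 0, -2.8, 0, -0.037, 0], [1.2, 0, -2.8, 0, -0.038, 0], [1.2, 0, -2.8, 0, -0.037, 0]]]
[[[1.2, 0, -2.8, 0, -0.038, 0], [1.3, 0, -2.8, 0, -0.037, 0], [1.2, 0, -2.9, 0, -0.037, 0], [1.3, 0, -2.8, 0, -0.038, 0], [0.7, 0, -1.5, 0, -0.018, 0]]]
end [ 0.5373 -0.1093  0.1951] [-179.98   37.98  135.01] maxshift 3.1 maxrot 0.038
```

{"name": "servo_tool", "arguments": {
  "motion": [
    [[1,0,0,0,-0.012,0],[1.5,0,0,0,-0.023,0],[2.5,0,0.5,0,-0.035,0],[2.5,0,0.5,0,-0.035,0],[2.5,0,0.5,0,-0.035,0]]
  ]
}}

```text
time: 11.45
ee_pos: [0.5665, -0.1369, 0.167]
tcp_rot: [180.0, 0.1, 135.0]
wrist_force: [-0.3, 0.1, -2.6]
opening: 0.0521
```

{"name": "servo_tool", "arguments": {
  "motion": [
    [[2.5,-0.5,0,0,-0.035,0],[3,-0.5,0,0,-0.036,0],[3,0,0.5,0,-0.035,0],[2,0,0,0,-0.023,0],[1,0,0,0,-0.012,0]]
  ]
}}

```text
time: 11.95
ee_pos: [0.5575, -0.1293, 0.166]
tcp_rot: [180.0, 8.1, 135.0]
wrist_force: [0.0, -0.5, -3.6]
opening: 0.0524
```

Run:
```python
from h import *
A=cur();print((A@np.array([*SP,1]))[:3],bot.get_obs()["wrist_force"],bot.get_obs()["tcp_rot"])
p=bot.camera("wrist");save(p,"w5");print(proj(p,[.486,-.058,.114])*1.5)
```

```text
[ 0.49612091 -0.06792932  0.13037578] [ 0.04629673 -0.5070726  -3.63560723] [179.98162378   8.11481386 135.00395385]
[379.91613171  33.79682136]
```

View pics/w5.png

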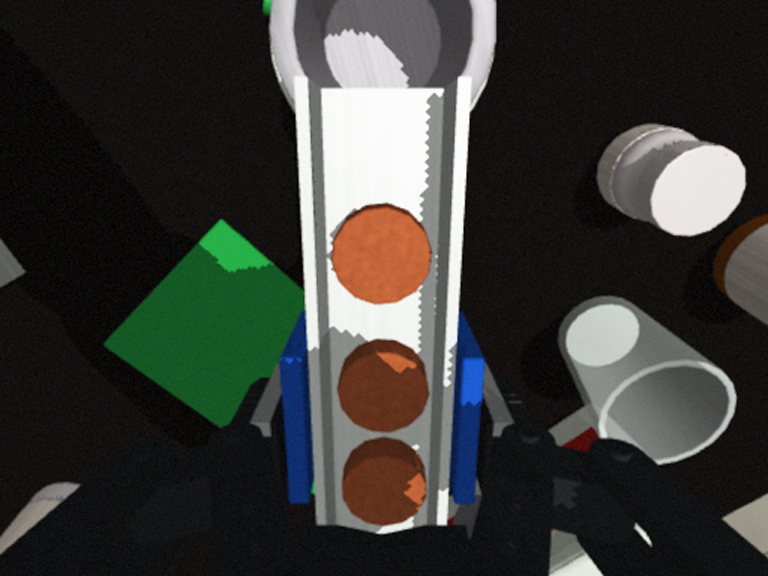

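The spout is over the mouth and well aligned (rim centre column about 384, chute 383). Tilting on.

{"name": "servo_tool", "arguments": {
  "motion": [
    [[0.5,0,-1.5,0,-0.019,0],[1,0,-2.7,0,-0.037,0],[1,0,-2.8,0,-0.037,0],[1,0,-2.8,0,-0.038,0],[1,0,-2.7,0,-0.037,0]]
  ]
}}

```text
time: 12.5
ee_pos: [0.5531, -0.1249, 0.1772]
tcp_rot: [180.0, 17.8, 135.0]
wrist_force: [-0.1, 0.6, -1.8]
opening: 0.0522
```

{"name": "servo_tool", "arguments": {
  "motion": [
    [[1.2,0,-2.8,0,-0.038,0],[1.2,0,-2.8,0,-0.037,0],[1.2,0,-2.8,0,-0.037,0],[1.2,0,-2.8,0,-0.038,0],[1.2,0,-2.8,0,-0.037,0]]
  ]
}}

```text
time: 13.0
ee_pos: [0.5455, -0.1172, 0.1881]
tcp_rot: [180.0, 28.5, 135.0]
wrist_force: [-0.7, -0.2, -3.0]
opening: 0.0522
```

{"name": "servo_tool", "arguments": {
  "motion": [
    [[1.2,0,-2.8,0,-0.038,0],[1.3,0,-2.8,0,-0.037,0],[1.2,0,-2.9,0,-0.037,0],[1.3,0,-2.8,0,-0.038,0],[0.7,0,-1.5,0,-0.018,0]]
  ]
}}

```text
time: 13.5
ee_pos: [0.537, -0.1088, 0.1956]
tcp_rot: [180.0, 38.1, 135.0]
wrist_force: [0.1, -0.4, -1.7]
opening: 0.0523
```

{"name": "servo_tool", "arguments": {
  "motion": [
    [[0,0,0,0,0,0],[0,0,0,0,0,0],[0,0,0,0,0,0],[0,0,0,0,0,0],[0,0,0,0,0,0]]
  ]
}}

```text
time: 14.0
ee_pos: [0.5373, -0.1091, 0.1955]
tcp_rot: [-180.0, 38.0, 135.0]
wrist_force: [-0.1, -0.1, -1.9]
opening: 0.0518
```

Run:
```python
from h import *
A=cur();print((A@np.array([*SP,1]))[:3],bot.get_obs()["wrist_force"],bot.get_obs()["tcp_rot"])
p=bot.camera("wrist");save(p,"w6")
p=bot.camera("top");save(p,"t6")
```

```text
[ 0.49660358 -0.06839544  0.12137728] [-0.07895992 -0.10257147 -1.91459241] [-179.99252782   37.97511388  134.96921393]
```

View pics/w6.png

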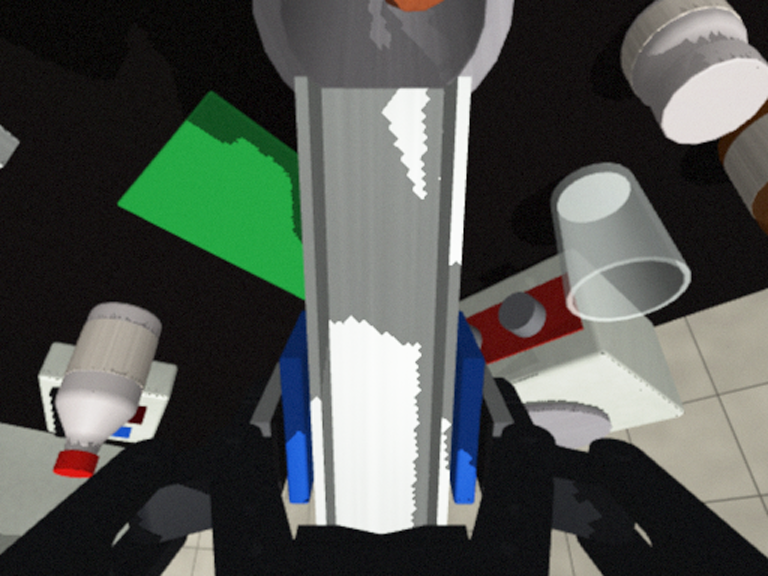

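The chute is empty, a puck shows in the jar at the top of the image (415,3), and the lifted weight dropped by about 1 N. Putting the chute back now.

Run:
```python
from h import *
J=(.486,-.058)
A=cur()
B=plan(A,pour(J,-45,0,.15,.035),8,2,SP)
C=plan(B,T([.5885,-.248,.11],[180,0,175.1]),12,3)
plan(C,T([.5885,-.248,.031],[180,0,175.1]),8,2)
```

```text
[[[-3.4, 0, 3.6, 0, 0.047, 0], [-6.5, 0, 7, 0, 0.095, 0], [-6.3, 0, 6.6, 0, 0.095, 0], [-6.1, -0.1, 6.2, 0, 0.094, 0], [-5.8, 0, 5.8, 0, 0.095, 0]]]
[[[-5.5, 0, 5.4, 0, 0.095, 0], [-5.2, 0, 5.1, 0, 0.095, 0], [-2.6, 0, 2.3, 0, 0.047, 0]]]
end [ 0.5751 -0.1471  0.173 ] [-1.7999e+02 -1.0000e-02  1.3497e+02] maxshift 9.6 maxrot 0.095
[[[-2.7, -2.1, 2.1, 0, 0, -0.023], [-5.3, -4.2, 4.2, 0, 0, -0.047], [-7.6, -6.7, 6.3, 0, 0, -0.07], [-7.2, -7.3, 6.3, 0, 0, -0.07], [-6.6, -7.7, 6.3, 0, 0, -0.07]]]
[[[-6, -8.2, 6.3, 0, 0, -0.07], [-5.5, -8.6, 6.3, 0, 0, -0.07], [-4.9, -8.9, 6.3, 0, 0, -0.07], [-4.2, -9.3, 6.3, 0, 0, -0.07], [-3.6, -9.5, 6.3, 0, 0, -0.07]]]
[[[-1.9, -6.5, 4.2, 0, 0, -0.047], [-0.8, -3.3, 2.1, 0, 0, -0.023]]]
end [ 0.5885 -0.248   0.11  ] [ 1.8000e+02 -1.0000e-02  1.7508e+02] maxshift 12.0 maxrot 0.07
[[[0, 0, 5.6, 0, 0, 0], [0, 0, 11.3, 0, 0, 0], [0, 0, 11.3, 0, 0, 0], [0, 0, 11.3, 0, 0, 0], [0, 0, 11.3, 0, 0, 0]]]
[[[0, 0, 11.3, 0, 0, 0], [0, 0, 11.3, 0, 0, 0], [0, 0, 5.6, 0, 0, 0]]]
end [ 0.5885 -0.248   0.031 ] [ 1.8000e+02 -1.0000e-02  1.7508e+02] maxshift 11.3 maxrot 0.0
```

{"name": "servo_tool", "arguments": {
  "motion": [
    [[-3,0,3,0,0.047,0],[-6.5,0,7,0,0.095,0],[-6.5,0,6.5,0,0.095,0],[-6,0,6,0,0.094,0],[-6,0,6,0,0.095,0]]
  ]
}}

```text
time: 14.6
ee_pos: [0.5646, -0.1362, 0.1845]
tcp_rot: [179.9, 13.4, 135.0]
wrist_force: [0.7, -0.1, -1.8]
opening: 0.0523
```

{"name": "servo_tool", "arguments": {
  "motion": [
    [[-5.5,0,5.5,0,0.095,0],[-5,0,5,0,0.095,0],[-2.5,0,2.5,0,0.047,0],[-3,-2,2,0,0,-0.023],[-5,-4,4,0,0,-0.047]]
  ]
}}

```text
time: 15.1
ee_pos: [0.5766, -0.1567, 0.1669]
tcp_rot: [-180.0, 0.1, 139.1]
wrist_force: [0.3, 0.5, -2.8]
opening: 0.0524
```

{"name": "servo_tool", "arguments": {
  "motion": [
    [[-7.5,-7,6,0,0,-0.07],[-7,-7,6,0,0,-0.07],[-7,-8,6,0,0,-0.07],[-6,-8,6,0,0,-0.07],[-5.5,-9,6,0,0,-0.07]]
  ]
}}

```text
time: 15.6
ee_pos: [0.5827, -0.2075, 0.1374]
tcp_rot: [-179.9, 0.1, 159.3]
wrist_force: [0.1, 0.3, -1.7]
opening: 0.052
```

{"name": "servo_tool", "arguments": {
  "motion": [
    [[-5,-9,6,0,0,-0.07],[-4,-9,6,0,0,-0.07],[-3.5,-9.5,6,0,0,-0.07],[-2,-6.5,4,0,0,-0.047],[-1,-3,2,0,0,-0.023]]
  ]
}}

```text
time: 16.1
ee_pos: [0.5881, -0.2474, 0.1131]
tcp_rot: [-179.9, 0.1, 175.2]
wrist_force: [0.2, 0.4, -2.1]
opening: 0.052
```

{"name": "servo_tool", "arguments": {
  "motion": [
    [[0,0,10,0,0,0],[0,0,15,0,0,0],[0,0,15,0,0,0],[0,0,10,0,0,0],[0,0,0,0,0,0]]
  ]
}}

```text
time: 16.6
ee_pos: [0.5872, -0.2463, 0.0607]
tcp_rot: [179.9, -0.2, 175.1]
wrist_force: [-0.0, -0.1, -2.0]
opening: 0.0526
```

Run:
```python
from h import *
A=cur();o=bot.get_obs();print(o["time"],o["ee_pos"],o["tcp_rot"],o["wrist_force"])
plan(A,T([.5885,-.249,.032],[180,0,175.1]),5,2)
p=bot.camera("wrist");save(p,"w7")
```

```text
16.6 [ 0.58715634 -0.24634528  0.06070245] [179.94329039  -0.1898875  175.09380464] [-0.01176565 -0.14164716 -1.97637125]
[[[-0.2, -0.3, 3.6, 0, 0, 0], [-0.4, -0.7, 7.2, 0, -0.001, 0], [-0.4, -0.6, 7.1, 0.001, -0.001, 0], [-0.4, -0.6, 7.2, 0, -0.001, 0], [-0.2, -0.3, 3.6, 0, 0, 0]]]
end [ 0.5885 -0.249   0.032 ] [-1.8000e+02 -2.0000e-02  1.7509e+02] maxshift 7.2 maxrot 0.001
```

View pics/w7.png

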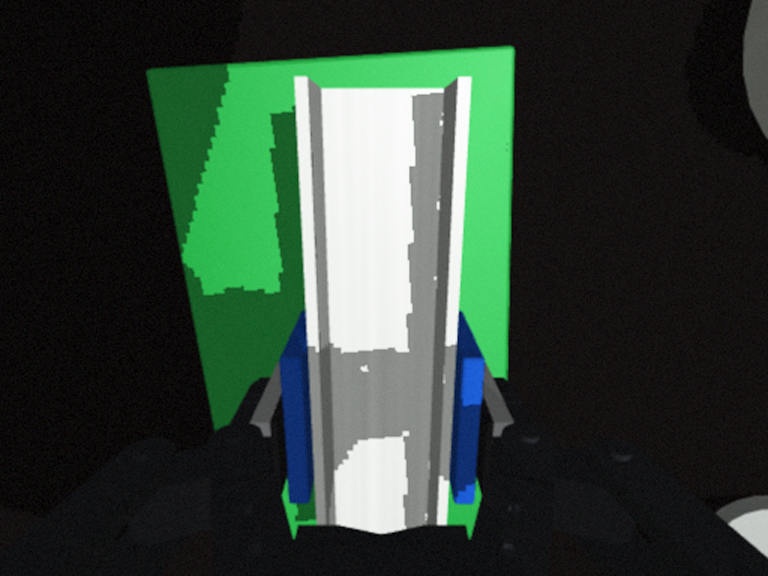

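The chute is empty and level over the mat.

{"name": "servo_tool", "arguments": {
  "motion": [
    [[0,-0.5,6,0,0,0],[-0.5,-1,7,0,0,0],[-0.5,-1,7,0,0,0],[-0.5,-0.5,7,0,0,0],[0,0,2.5,0,0,0]]
  ]
}}

```text
time: 17.15
ee_pos: [0.5891, -0.2501, 0.0326]
tcp_rot: [180.0, -0.1, 175.1]
wrist_force: [-0.4, -0.8, -2.2]
opening: 0.0522
```

{"name": "servo_tool", "arguments": {
  "motion": [
    [[0,0,0.5,0,0,0],[0,0,0,0,0,0]]
  ]
}}

```text
time: 17.35
ee_pos: [0.5895, -0.2501, 0.0333]
tcp_rot: [-180.0, 0.0, 175.1]
wrist_force: [0.4, -0.8, -2.1]
opening: 0.0522
```

{"name": "servo_tool", "arguments": {
  "motion": [
    [[0,0,0,0,0,0],[0,0,0,0,0,0],[0,0,0,0,0,0],[0,0,0,0,0,0]]
  ],
  "gripper": 85
}}

```text
time: 17.75
ee_pos: [0.5897, -0.2502, 0.0336]
tcp_rot: [-180.0, 0.0, 175.1]
wrist_force: [-0.1, -0.1, 0.1]
opening: 0.085
```

{"name": "servo_tool", "arguments": {
  "motion": [
    [[0,0,-5,0,0,0],[0,0,-10,0,0,0],[0,0,-20,0,0,0],[0,0,-20,0,0,0],[0,0,-20,0,0,0]]
  ]
}}

```text
time: 18.25
ee_pos: [0.5896, -0.2502, 0.1101]
tcp_rot: [-180.0, 0.1, 175.1]
wrist_force: [0.1, 0.2, -0.5]
opening: 0.085
```

{"name": "servo_tool", "arguments": {
  "motion": [
    [[0,0,-20,0,0,0],[0,0,-20,0,0,0],[0,0,-20,0,0,0],[0,0,-20,0,0,0],[0,0,-10,0,0,0]]
  ]
}}

```text
time: 18.75
ee_pos: [0.5899, -0.2503, 0.2013]
tcp_rot: [-179.9, 0.2, 175.1]
wrist_force: [-0.0, -0.3, 0.2]
opening: 0.0849
```

Run:
```python
from h import *
A=cur();o=bot.get_obs();print(o["time"],o["ee_pos"],o["tcp_rot"],o["wrist_force"],o["q"])
p=bot.camera("wrist");save(p,"w8")
p=bot.camera("top");save(p,"t8")
cv2.imwrite("pics/t8c.png",cv2.resize(cv2.cvtColor(p["color"][100:230,130:360],cv2.COLOR_RGB2BGR),None,fx=3.4,fy=3.4,interpolation=cv2.INTER_CUBIC))
```

```text
18.75 [ 0.58993237 -0.25029666  0.20128903] [-1.79938149e+02  1.79559144e-01  1.75090568e+02] [-0.03581644 -0.28397168  0.20298727] [-2.29892785e+01  1.68514957e+01  1.83357707e+01  9.12943867e+01
 -3.07244856e-03 -1.80797550e+01]
```

View pics/w8.png

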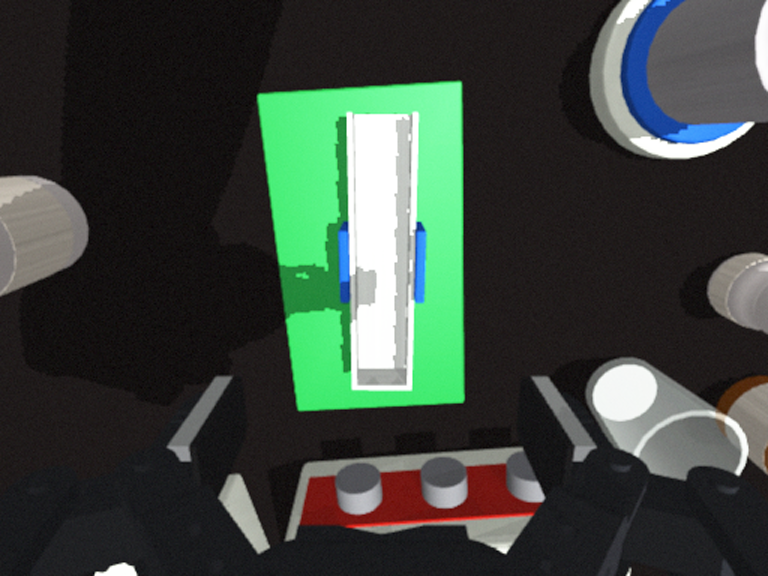

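View pics/t8c.png

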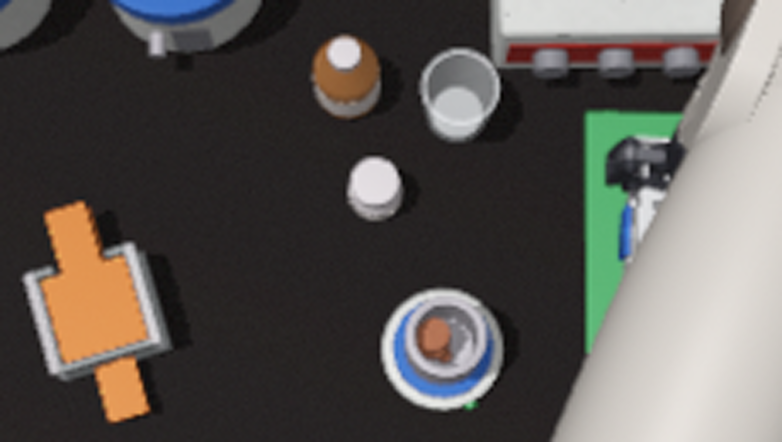

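The chute is back on its mat, empty and upright, and pucks show in the jar. Next I'll take a vertical wrist view of the jar, then one of the magazine.

Run:
```python
from h import *
A=cur()
B=plan(A,T([.553,-.04,.26],[180,0,190]),11,2)
plan(B,T([.56,.263,.26],[180,0,195.5]),12,2)
```

```text
[[[2.7, 10.3, -3, 0, 0, -0.013], [5.2, 20.7, -6, 0, 0, -0.026], [4.7, 20.9, -6, 0, 0.001, -0.026], [4.1, 20.9, -6, 0, 0, -0.026], [3.6, 21.1, -6, -0.001, 0, -0.026]]]
[[[3.1, 21.1, -6, 0, 0.001, -0.026], [2.5, 21.2, -5.9, 0, 0, -0.026], [1.9, 21.3, -6, 0, 0, -0.026], [1.4, 21.3, -6, 0, 0, -0.026], [0.8, 21.3, -5.9, 0, 0.001, -0.026]]]
[[[0.1, 10.7, -3, 0, 0, -0.013]]]
end [ 0.553 -0.04   0.26 ] [-1.7998e+02 -1.0000e-02 -1.7001e+02] maxshift 22.2 maxrot 0.026
[[[-2.7, 13.5, 0, 0, 0, -0.004], [-5.5, 27, 0, 0, 0, -0.009], [-5.8, 27, 0, 0, 0, -0.009], [-6, 26.8, 0, 0, 0, -0.009], [-6.2, 26.9, -0.1, 0, 0, -0.008]]]
[[[-6.4, 26.8, 0, 0, 0, -0.009], [-6.7, 26.7, 0, 0, 0, -0.009], [-7, 26.7, 0, 0, 0, -0.009], [-7.1, 26.6, 0, 0, 0, -0.008], [-7.4, 26.5, 0, 0, 0, -0.009]]]
[[[-7.6, 26.5, 0, 0, 0, -0.009], [-4, 13.2, 0, 0, 0, -0.004]]]
end [0.56  0.263 0.26 ] [-1.7998e+02 -1.0000e-02 -1.6451e+02] maxshift 27.6 maxrot 0.009
```

{"name": "servo_tool", "arguments": {
  "motion": [
    [[3,10,-3,0,0,-0.013],[5,21,-6,0,0,-0.026],[5,21,-6,0,0.001,-0.026],[4,21,-6,0,0,-0.026],[4,21,-6,0,0,-0.026]]
  ]
}}

```text
time: 19.35
ee_pos: [0.5714, -0.1529, 0.2252]
tcp_rot: [180.0, -0.1, -178.0]
wrist_force: [0.0, 0.2, -0.7]
opening: 0.085
```

{"name": "servo_tool", "arguments": {
  "motion": [
    [[3,21,-6,0,0.001,-0.026],[2,21,-6,0,0,-0.026],[2,21,-6,0,0,-0.026],[1,21,-6,0,0,-0.026],[1,21,-6,0,0.001,-0.026]]
  ]
}}

```text
time: 19.85
ee_pos: [0.5534, -0.049, 0.2553]
tcp_rot: [180.0, -0.2, -170.6]
wrist_force: [-0.0, -0.1, 1.1]
opening: 0.0848
```

{"name": "servo_tool", "arguments": {
  "motion": [
    [[0,11,-3,0,0,-0.013],[0,0,0,0,0,0],[0,0,0,0,0,0]]
  ]
}}

```text
time: 20.15
ee_pos: [0.5526, -0.0403, 0.258]
tcp_rot: [180.0, -0.2, -170.0]
wrist_force: [-0.4, -0.4, -0.7]
opening: 0.0849
```

Run:
```python
from h import *
o=bot.get_obs();print(o["time"],o["ee_pos"],o["tcp_rot"])
p=bot.camera("wrist");save(p,"w9");np.save("w9.npy",p,allow_pickle=True)
print(proj(p,[.486,-.058,.114])*1.5,(-np.array(p["R"]).T@p["t"]).round(3))
```

```text
20.15 [ 0.55260675 -0.04032188  0.25800019] [ 179.99252051   -0.18709225 -169.97824221]
[371.58642101 155.83103777] [ 0.477 -0.054  0.382]
```

View pics/w9.png

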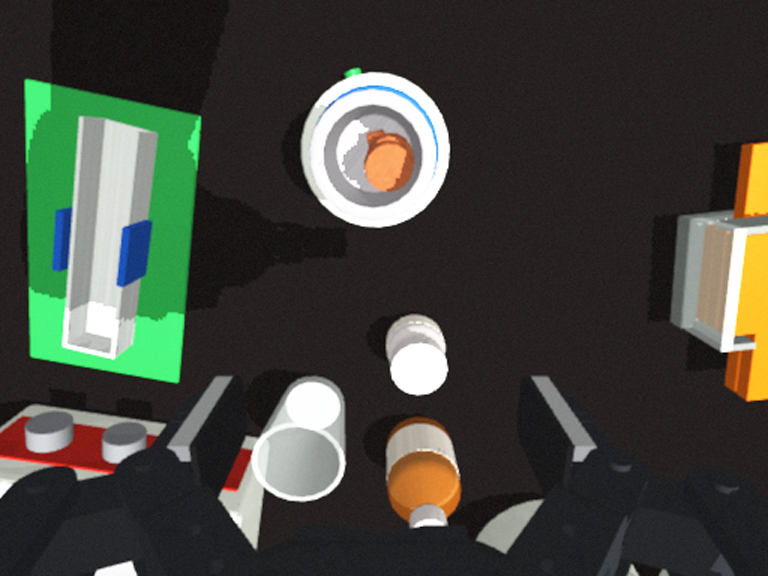

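The jar holds the pucks, stacked near (390,158), and none lie outside. The inner rim centre at (373.5,155.5) against the prediction (371.6,155.8) puts the jar at about (0.486, -0.057). On to the magazine.

{"name": "servo_tool", "arguments": {
  "motion": [
    [[-3,13,0,0,0.003,-0.004],[-5,27,0,0,0,-0.009],[-6,27,0,0,0,-0.009],[-6,27,0,0,0,-0.009],[-6,27,0,0,0,-0.008]]
  ]
}}

```text
time: 20.7
ee_pos: [0.5555, 0.0844, 0.2578]
tcp_rot: [180.0, -0.4, -167.8]
wrist_force: [1.1, 0.4, -0.9]
opening: 0.0849
```

{"name": "servo_tool", "arguments": {
  "motion": [
    [[-6,27,0,0,0,-0.009],[-7,27,0,0,0,-0.009],[-7,27,0,0,0,-0.009],[-7,27,0,0,0,-0.008],[-7,26,0,0,0,-0.009]]
  ]
}}

```text
time: 21.2
ee_pos: [0.5578, 0.2228, 0.2576]
tcp_rot: [180.0, -0.4, -165.3]
wrist_force: [0.5, -0.2, 0.2]
opening: 0.0847
```

{"name": "servo_tool", "arguments": {
  "motion": [
    [[-8,26,0,0,0,-0.009],[-4,13,0,0,0,-0.004],[0,0,0,0,0,0],[0,0,0,0,0,0]]
  ]
}}

```text
time: 21.6
ee_pos: [0.5595, 0.2617, 0.2578]
tcp_rot: [180.0, -0.4, -164.5]
wrist_force: [0.1, -0.6, 0.2]
opening: 0.085
```

Run:
```python
from h import *
o=bot.get_obs();print(o["time"],o["ee_pos"],o["tcp_rot"],o["q"])
p=bot.camera("wrist");save(p,"w10");np.save("w10.npy",p,allow_pickle=True)
c,s=np.cos(np.radians(15.5)),np.sin(np.radians(15.5))
for x,z in[(-.097,.027),(-.046,.027)]: print(proj(p,[.52+x*c,.2525+x*s,z])*1.5)
```

```text
21.6 [0.55948231 0.26168451 0.25779393] [ 179.9784486    -0.37193912 -164.52581865] [2.50309759e+01 1.52440613e+01 2.26607298e+01 9.77798678e+01
 8.30031507e-02 9.55660145e+00]
[384.32060512  47.71652693]
[384.2941597  127.14739141]
```

View pics/w10.png

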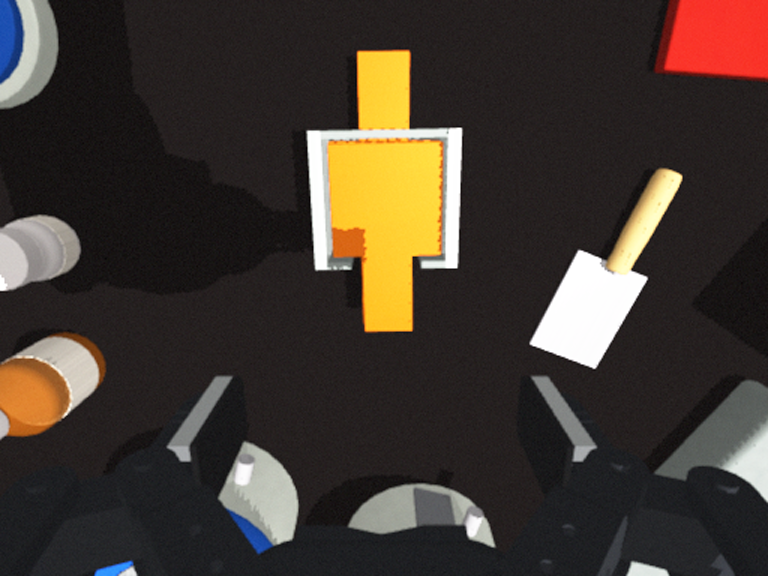

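Run:
```python
from h import *
p=np.load("w10.npy",allow_pickle=True).item()
k=lambda u,v,z:ray(p,(u+.5)/1.5-.5,(v+.5)/1.5-.5,z)[:3]
F=[k(357.5,51,.027),k(410,50,.027)];b=[k(358.5,128,.027),k(410,128,.027)]
K=[k(365,331,.051),k(412.5,330.5,.051)];B2=[k(361.5,258,.051),k(412,257,.051)]
print("front",np.mean(F,0),np.linalg.norm(F[0]-F[1]),"base",np.mean(b,0),"backend",np.mean(K,0),np.linalg.norm(K[0]-K[1]))
d=np.mean(K,0)-np.mean(F,0);print(np.degrees(np.arctan2(d[1],d[0])),np.linalg.norm(d[:2]),(np.mean(K,0)+np.mean(F,0))/2)
for a,c in[(F[0],b[0]),(F[1],b[1]),(B2[0],K[0]),(B2[1],K[1])]:
    e=c-a;print("edge yaw",np.degrees(np.arctan2(e[1],e[0])))
W=[k(307.5,131,.062),k(462,127.5,.062),k(459,268,.062),k(315,270,.062)]
e=W[1]-W[0];print("front wall yaw",np.degrees(np.arctan2(-e[0],e[1])), np.linalg.norm(e),[w[:2].round(4).tolist() for w in W])
```

```text
front [0.4281761  0.22645166 0.027     ] 0.03568250905019451 base [0.47611913 0.24011396 0.027     ] backend [0.61532307 0.28211515 0.051     ] 0.035817819475307704
16.564158650897205 0.19524961999255744 [0.52174959 0.25428341 0.039     ]
edge yaw 15.366772046894052
edge yaw 16.43838218920179
edge yaw 17.365546614999797
edge yaw 16.890455908329592
front wall yaw 16.63521054246197 0.09911508511593274 [[0.4919, 0.1932], [0.4636, 0.2881], [0.5525, 0.3153], [0.5807, 0.2186]]
```

Magazine: origin (0.521, 0.254), yaw 16.5°. The end-to-end length measures 195 mm, against 194 expected. Planning the tongue grip.

Run:
```python
from h import *
A=cur()
B=plan(A,T([.4443,.231,.12],[180,0,196.5]),12,2)
plan(B,T([.4443,.231,.024],[180,0,196.5]),10,2)
```

```text
[[[5.4, 0.1, 6.3, 0, 0, -0.001], [10.7, 0.1, 12.6, 0, -0.001, -0.002], [10.8, 0.2, 12.6, 0, 0, -0.001], [10.8, 0.1, 12.6, 0, -0.001, -0.002], [10.7, 0.2, 12.6, 0, -0.001, -0.002]]]
[[[10.8, 0.2, 12.6, 0, 0, -0.001], [10.8, 0.3, 12.6, 0, -0.001, -0.002], [10.8, 0.2, 12.5, 0, 0, -0.002], [10.8, 0.3, 12.6, 0, -0.001, -0.001], [10.8, 0.2, 12.6, 0, 0, -0.002]]]
[[[10.9, 0.3, 12.5, 0.001, -0.001, -0.002], [5.4, 0.2, 6.3, 0, 0, -0.001]]]
end [0.4443 0.231  0.12  ] [-1.7998e+02 -1.0000e-02 -1.6347e+02] maxshift 16.6 maxrot 0.002
[[[0, 0, 5.3, 0, 0, 0], [0, 0, 10.7, 0, 0, 0], [0, 0, 10.7, 0, 0, 0], [0, 0, 10.6, 0, 0, 0], [0, 0, 10.7, 0, 0, 0]]]
[[[0, 0, 10.7, 0, 0, 0], [0, 0, 10.6, 0, 0, 0], [0, 0, 10.7, 0, 0, 0], [0, 0, 10.7, 0, 0, 0], [-0.1, 0.1, 5.3, 0, 0, 0]]]
end [0.4443 0.2311 0.024 ] [-1.7998e+02 -1.0000e-02 -1.6347e+02] maxshift 10.7 maxrot 0.0
```

{"name": "servo_tool", "arguments": {
  "motion": [
    [[5,0,6,0,-0.002,-0.002],[11,0,13,0,-0.002,-0.002],[11,0,13,0,-0.002,-0.002],[11,0,12,0,0,-0.002],[11,0,13,0,0,-0.002]]
  ]
}}

```text
time: 22.15
ee_pos: [0.5119, 0.2475, 0.2011]
tcp_rot: [180.0, 0.0, -164.0]
wrist_force: [0.3, -0.4, 0.5]
opening: 0.0848
```

{"name": "servo_tool", "arguments": {
  "motion": [
    [[11,0,13,0,0,-0.002],[11,0,12,0,0,-0.002],[11,1,13,0,0,-0.002],[11,0,12,0,0,-0.002],[11,1,13,0,0,-0.002]]
  ]
}}

```text
time: 22.65
ee_pos: [0.4586, 0.2341, 0.138]
tcp_rot: [180.0, 0.0, -163.5]
wrist_force: [-0.4, 0.2, 0.3]
opening: 0.0849
```

{"name": "servo_tool", "arguments": {
  "motion": [
    [[10,0,12,0,0,0],[5,0,6,0,0,0],[0,0,0,0,0,0],[0,0,0,0,0,0]]
  ]
}}

```text
time: 23.05
ee_pos: [0.445, 0.231, 0.1208]
tcp_rot: [179.9, 0.1, -163.4]
wrist_force: [0.7, 0.2, -0.4]
opening: 0.0849
```

Run:
```python
from h import *
o=bot.get_obs();print(o["time"],o["ee_pos"],o["tcp_rot"])
A=cur();plan(A,T([.4443,.231,.024],[180,0,196.5]),10,2)
p=bot.camera("wrist");save(p,"w11");np.save("w11.npy",p,allow_pickle=True)
c,s=np.cos(np.radians(16.5)),np.sin(np.radians(16.5))
for x,z in[(-.097,.027),(-.05,.027)]: print(proj(p,[.521+x*c,.2537+x*s,z])*1.5)
```

```text
23.05 [0.44499104 0.23095703 0.12084369] [ 1.79942256e+02  7.30350348e-02 -1.63408943e+02]
[[[0, 0, 5.4, 0, 0, 0], [0.1, 0, 10.7, 0, 0, 0], [0.1, 0, 10.8, 0, 0, 0], [0.1, 0.1, 10.8, 0, 0, 0.001], [0.1, 0, 10.7, 0.001, 0.001, 0]]]
[[[0.1, 0, 10.8, 0, 0, 0], [0, 0, 10.7, 0, 0, 0], [0.1, 0, 10.8, 0, 0, 0], [0.1, 0.1, 10.8, 0, 0, 0.001], [0, 0, 5.3, 0, 0, 0]]]
end [0.4443 0.231  0.024 ] [ 1.8000e+02  2.0000e-02 -1.6352e+02] maxshift 10.8 maxrot 0.001
[383.00548459 269.50281583]
[382.85346789 358.95032046]
```

View pics/w11.png

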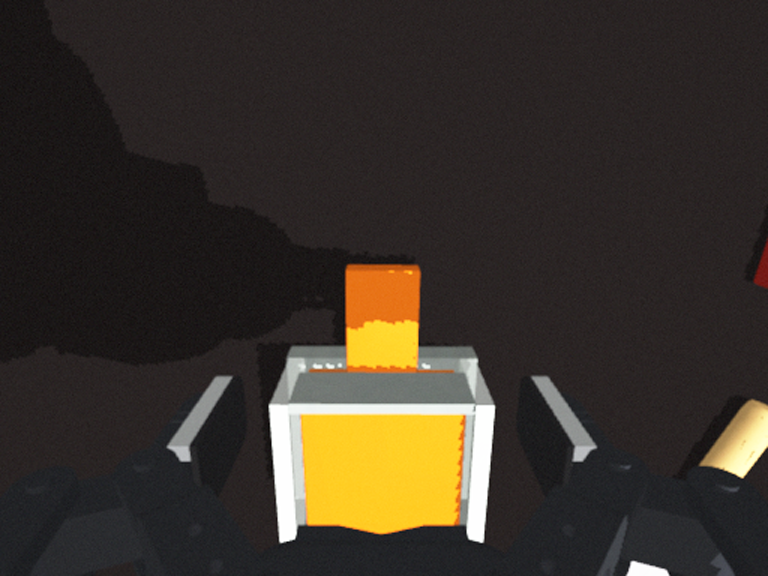

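The tongue end at (383,268) matches the prediction (383,269.5). I'll go down and grip.

{"name": "servo_tool", "arguments": {
  "motion": [
    [[0,0,6,0,0,0],[0,0,11,0,0,0],[0,0,11,0,0,0],[0.5,0,11,0,0,0.001],[0,0,11,0.001,0.001,0]]
  ]
}}

```text
time: 23.6
ee_pos: [0.4436, 0.231, 0.0687]
tcp_rot: [-180.0, -0.1, -163.4]
wrist_force: [0.5, 0.3, 0.2]
opening: 0.0848
```

{"name": "servo_tool", "arguments": {
  "motion": [
    [[0,0,11,0,0,0],[0,0,11,0,0,0],[0,0,10,0,0,0],[0,0,9,0,0,0],[0,0,5,0,0,0]]
  ]
}}

```text
time: 24.1
ee_pos: [0.4436, 0.2309, 0.0231]
tcp_rot: [-180.0, -0.1, -163.4]
wrist_force: [0.0, 0.0, -0.6]
opening: 0.085
```

{"name": "servo_tool", "arguments": {
  "motion": [
    [[0,0,0,0,0,0],[0,0,0,0,0,0],[0,0,0,0,0,0],[0,0,0,0,0,0],[0,0,0,0,0,0]]
  ],
  "gripper": 28,
  "newtons": 70
}}

```text
time: 24.6
ee_pos: [0.4443, 0.2312, 0.0249]
tcp_rot: [-180.0, 0.0, -163.4]
wrist_force: [-1.4, -0.8, 5.0]
opening: 0.0347
```

{"name": "servo_tool", "arguments": {
  "motion": [
    [[0,0,0,0,0,0],[0,0,0,0,0,0]]
  ]
}}

```text
time: 24.8
ee_pos: [0.4443, 0.2312, 0.0249]
tcp_rot: [-180.0, 0.0, -163.4]
wrist_force: [-0.9, -0.2, 6.2]
opening: 0.0344
```

Run:
```python
from h import *
o=bot.get_obs();print(o["time"],o["ee_pos"],o["tcp_rot"],o["opening"],o["wrist_force"])
p=bot.camera("wrist");save(p,"w12")
```

```text
24.8 [0.44430177 0.23123815 0.02485697] [-1.79999755e+02  1.78012755e-02 -1.63430115e+02] 0.034359119890030036 [-0.90285677 -0.19076407  6.23938041]
```

View pics/w12.png

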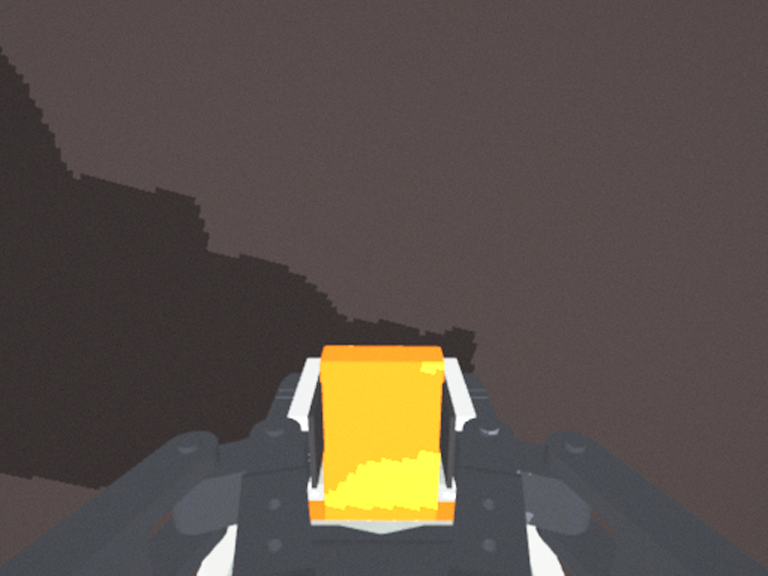

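The tongue is gripped (34.4 mm). Pulling straight out along the tool's x axis.

{"name": "servo_tool", "arguments": {
  "motion": [
    [[2,0,0,0,0,0],[4,0,0,0,0,0],[6,0,0,0,0,0],[8,0,0,0,0,0],[8,0,0,0,0,0]]
  ]
}}

```text
time: 25.35
ee_pos: [0.4175, 0.2233, 0.0246]
tcp_rot: [180.0, 0.1, -163.4]
wrist_force: [4.7, 2.0, 3.4]
opening: 0.0348
```

Run:
```python
from h import *
o=bot.get_obs();print(o["time"],o["ee_pos"],o["tcp_rot"],o["opening"],o["wrist_force"],o["torque"])
p=bot.camera("wrist");save(p,"w13")
```

```text
25.35 [0.41745892 0.22332101 0.02464487] [ 1.79995793e+02  6.97700334e-02 -1.63426892e+02] 0.03478779858708688 [4.67529825 1.99786956 3.44530986] [ 0.31633905 -1.06976499  0.00930021]
```

View pics/w13.png

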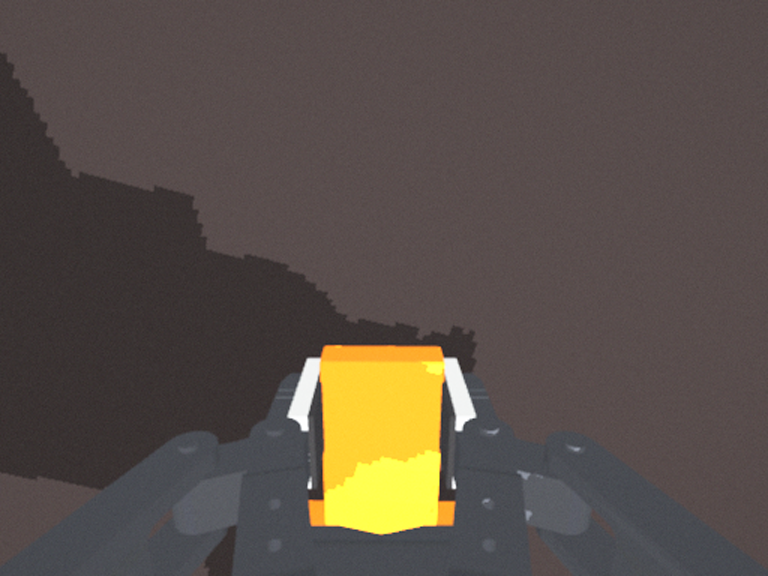

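The cover moves with the gripper: the tongue end stays at row 347, so nothing slipped, and the force is only about 5 N. Continuing.

{"name": "servo_tool", "arguments": {
  "motion": [
    [[8,0,0,0,0,0],[8,0,0,0,0,0],[8,0,0,0,0,0],[8,0,0,0,0,0],[8,0,0,0,0,0]]
  ]
}}

```text
time: 25.9
ee_pos: [0.3778, 0.2114, 0.024]
tcp_rot: [-180.0, -0.1, -163.4]
wrist_force: [2.2, 1.0, 2.9]
opening: 0.0346
```

{"name": "servo_tool", "arguments": {
  "motion": [
    [[8,0,0,0,0,0],[8,0,0,0,0,0],[8,0,0,0,0,0],[8,0,0,0,0,0],[8,0,0,0,0,0]]
  ]
}}

```text
time: 26.4
ee_pos: [0.3394, 0.1999, 0.0239]
tcp_rot: [-180.0, -0.1, -163.4]
wrist_force: [-0.4, -0.4, -0.2]
opening: 0.0346
```

{"name": "servo_tool", "arguments": {
  "motion": [
    [[8,0,0,0,0,0],[8,0,0,0,0,0],[5,0,0,0,0,0],[0,0,0,0,0,0],[0,0,0,0,0,0]]
  ]
}}

```text
time: 26.9
ee_pos: [0.3205, 0.1944, 0.0244]
tcp_rot: [-180.0, -0.0, -163.4]
wrist_force: [0.9, -0.5, -1.4]
opening: 0.0348
```

Run:
```python
from h import *
o=bot.get_obs();print(o["time"],o["ee_pos"],o["tcp_rot"],o["opening"],o["wrist_force"],o["torque"],o["q"])
p=bot.camera("scene");save(p,"s14")
cv2.imwrite("pics/s14c.png",cv2.resize(cv2.cvtColor(p["color"][120:220,200:350],cv2.COLOR_RGB2BGR),None,fx=5,fy=5,interpolation=cv2.INTER_CUBIC))
p=bot.camera("wrist");save(p,"w14")
```

```text
26.9 [0.32046014 0.19440688 0.02438498] [-1.79999007e+02 -1.40623058e-02 -1.63419924e+02] 0.034760162579559606 [ 0.86706918 -0.4600048  -1.41833599] [ 0.0009637   0.01353664 -0.00325412] [ 3.12412158e+01 -1.80170233e+01 -3.58842482e+01  7.21466308e+01
  2.59862174e-03  1.46611397e+01]
```

View pics/s14c.png

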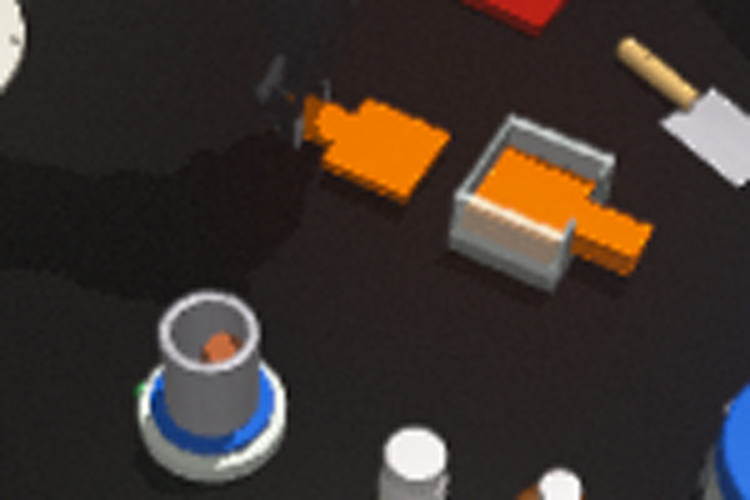

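View pics/w14.png

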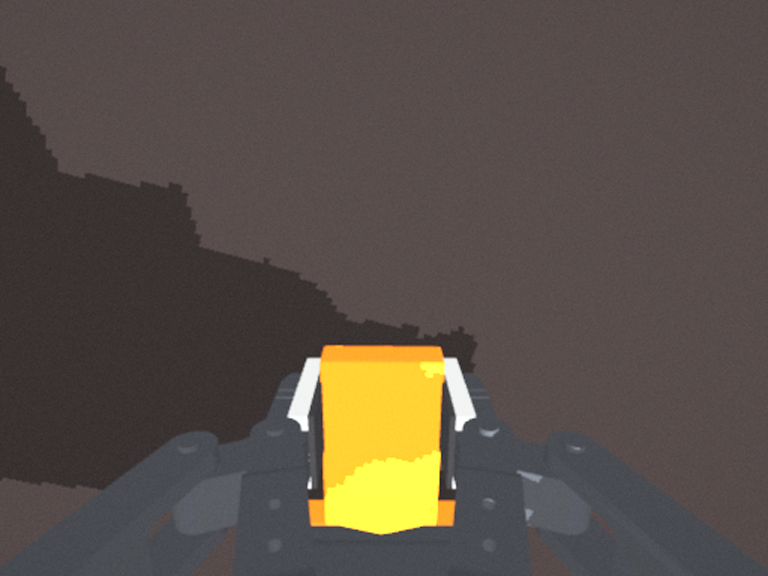

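The bottom cover is out, held square and level, and the other two have dropped and stay in the magazine. I'll work out the tongue offset and plan the carry.

Run:
```python
from h import *
p=bot.camera("wrist");A=cur()
for x in[.015,.017,.019]:
  for z in[-.002]: print(x,z,proj(p,(A@np.array([x,0,z,1]))[:3])*1.5)
J=np.array([.486,-.057]);tx=np.array([np.cos(np.radians(196.5)),np.sin(np.radians(196.5))])
t=J+.0799*tx;print(t)
H=A.copy();H[2,3]=.16
B=plan(A,H,8,3)
C=plan(B,T([*t,.165],[180,0,196.5]),16,3)
plan(C,T([*t,.130],[180,0,196.5]),6,2)
```

```text
0.015 -0.002 [383.67575886 367.21837218]
0.017 -0.002 [383.67880415 360.86957194]
0.019 -0.002 [383.6818771  354.46309749]
[ 0.4093903  -0.07969283]
[[[0, 0, -7.5, 0, 0, 0], [0, 0, -15.1, 0, 0, 0], [0, 0, -22.6, 0, 0, 0], [0, 0, -22.6, 0, 0, 0], [0.1, 0, -22.7, 0, 0, 0]]]
[[[0, 0, -22.6, 0, 0, 0], [0, 0, -15.1, 0, 0, 0], [0, 0, -7.5, 0, 0, 0]]]
end [0.3205 0.1944 0.16  ] [-1.8000e+02 -4.0000e-02 -1.6343e+02] maxshift 22.7 maxrot 0.0
[[[-0.2, -6.9, -0.1, 0, 0, 0], [-0.3, -13.7, -0.3, 0, 0, 0], [-0.5, -20.6, -0.3, 0, 0, 0], [-0.5, -20.5, -0.4, 0, 0, 0], [-0.5, -20.6, -0.3, 0, 0, 0]]]
[[[-0.5, -20.6, -0.4, 0, 0, 0], [-0.5, -20.6, -0.3, 0, 0, 0.001], [-0.5, -20.5, -0.4, 0, 0, 0], [-0.5, -20.6, -0.3, 0, 0, 0], [-0.5, -20.6, -0.4, 0, 0, 0]]]
[[[-0.6, -20.6, -0.4, 0, 0, 0], [-0.5, -20.5, -0.3, 0, -0.001, 0], [-0.5, -20.6, -0.4, 0, 0, 0], [-0.5, -20.6, -0.3, 0, 0, 0], [-0.4, -13.7, -0.3, 0, 0, 0]]]
[[[-0.1, -6.9, -0.1, 0, 0, 0]]]
end [ 0.4094 -0.0797  0.165 ] [-1.8000e+02  2.0000e-02 -1.6348e+02] maxshift 20.6 maxrot 0.001
[[[0, 0, 3.5, 0, 0, 0], [0, 0, 7, 0, 0, 0], [0, 0, 7, 0, 0, 0], [0, 0, 7, 0, 0, 0], [0, 0, 7, 0, 0, 0]]]
[[[0, 0, 3.5, 0, 0, 0]]]
end [ 0.4094 -0.0797  0.13  ] [-1.8000e+02  2.0000e-02 -1.6348e+02] maxshift 7.0 maxrot 0.0
```

The tongue's top front edge at row 361 matches x = 17 mm exactly (360.9), so the head centre is 80 mm behind the TCP. Lift and carry.

{"name": "servo_tool", "arguments": {
  "motion": [
    [[0,0,-8,0,0,0],[0,0,-15,0,0,0],[0,0,-23,0,0,0],[0,0,-23,0,0,0],[0,0,-23,0,0,0]]
  ]
}}

```text
time: 27.55
ee_pos: [0.3204, 0.1943, 0.1177]
tcp_rot: [-180.0, -0.0, -163.4]
wrist_force: [0.6, 0.5, -0.8]
opening: 0.0344
```

{"name": "servo_tool", "arguments": {
  "motion": [
    [[0,0,-23,0,0,0],[0,0,-15,0,0,0],[0,0,-10,0,0,0],[0,-7,0,0,0,0],[-0.5,-14,0,0,0,0]]
  ]
}}

```text
time: 28.05
ee_pos: [0.3268, 0.1741, 0.1636]
tcp_rot: [-180.0, -0.1, -163.3]
wrist_force: [0.5, 1.4, -0.2]
opening: 0.0347
```

{"name": "servo_tool", "arguments": {
  "motion": [
    [[-0.5,-20,0,0,0,0],[-0.5,-20,0,0,0,0],[-0.5,-20,0,0,0,0],[-0.5,-20,0,0,0,0],[-0.5,-20,0,0,0,0]]
  ]
}}

```text
time: 28.55
ee_pos: [0.3575, 0.0779, 0.1631]
tcp_rot: [-180.0, -0.1, -163.4]
wrist_force: [0.9, 0.4, -0.4]
opening: 0.0343
```

{"name": "servo_tool", "arguments": {
  "motion": [
    [[-0.5,-21,0,0,0,0],[-0.5,-21,0,0,0,0],[-0.5,-21,0,0,0,0],[-0.5,-21,0,0,0,0],[-0.5,-21,0,0,0,0]]
  ]
}}

```text
time: 29.05
ee_pos: [0.3897, -0.022, 0.1631]
tcp_rot: [180.0, -0.1, -163.4]
wrist_force: [0.1, -0.7, 0.0]
opening: 0.0346
```

{"name": "servo_tool", "arguments": {
  "motion": [
    [[-0.5,-21,0,0,0,0],[-0.5,-21,0,0,0,0],[-0.5,-14,0,0,0,0],[0,-6,0,0,0,0],[0,0,0,0,0,0]]
  ]
}}

```text
time: 29.55
ee_pos: [0.4089, -0.0802, 0.1634]
tcp_rot: [180.0, -0.1, -163.5]
wrist_force: [-0.5, 0.1, -0.7]
opening: 0.0345
```

{"name": "servo_tool", "arguments": {
  "motion": [
    [[0,0,0,0,0,0],[0,0,0,0,0,0]]
  ]
}}

```text
time: 29.75
ee_pos: [0.409, -0.0792, 0.1642]
tcp_rot: [180.0, -0.1, -163.4]
wrist_force: [0.1, 0.3, -1.3]
opening: 0.0348
```

Run:
```python
from h import *
o=bot.get_obs();print(o["time"],o["ee_pos"],o["tcp_rot"],o["opening"],o["wrist_force"])
A=cur();plan(A,T([.4094,-.0797,.13],[180,0,196.5]),6,2)
for n in("top","scene"):
    p=bot.camera(n);np.save(n+"15.npy",p,allow_pickle=True)
    # predicted head corners: top face & bottom
    hc=A@np.array([-.0799,0,.0099,1])
    pr=[]
    for sx in(-.039,.039):
        for sy in(-.039,.039):
            pr.append(proj(p,(A@np.array([-.0799+sx,sy,-.0021,1]))[:3]))
    pr=np.array(pr);print(n,pr.round(1).tolist(),"jar",proj(p,[.486,-.057,.114]))
    c=pr.mean(0).astype(int);x0,y0=c[0]-50,c[1]-45
    im=cv2.resize(cv2.cvtColor(p["color"][y0:y0+90,x0:x0+100],cv2.COLOR_RGB2BGR),None,fx=6,fy=6,interpolation=cv2.INTER_CUBIC)
    for q in pr: cv2.circle(im,tuple(int(v) for v in (q-[x0,y0]+.5)*6),4,(255,0,255),-1)
    cv2.imwrite(f"pics/{n}15.png",im)
```

```text
29.75 [ 0.4090299  -0.07918388  0.16415689] [ 1.79996119e+02 -5.91914291e-02 -1.63383465e+02] 0.03477332009170183 [ 0.06942558  0.28563729 -1.30894386]
[[[0, -0.1, 3.4, 0, 0, 0], [-0.1, -0.1, 6.8, 0, 0, 0.001], [0, -0.1, 6.9, 0, -0.001, 0], [-0.1, -0.1, 6.8, 0, 0, 0], [0, -0.1, 6.8, 0, 0, 0.001]]]
[[[0, -0.1, 3.5, 0, 0, 0]]]
end [ 0.4094 -0.0797  0.13  ] [ 180.    -0.  -163.5] maxshift 6.9 maxrot 0.001
top [[270.1, 178.3], [243.3, 186.5], [278.7, 204.8], [251.7, 213.3]] jar [260.52199316 197.95989872]
scene [[245.2, 189.2], [257.0, 173.0], [225.1, 179.7], [237.4, 164.1]] jar [241.53449544 185.65055124]
```

View pics/top15.png

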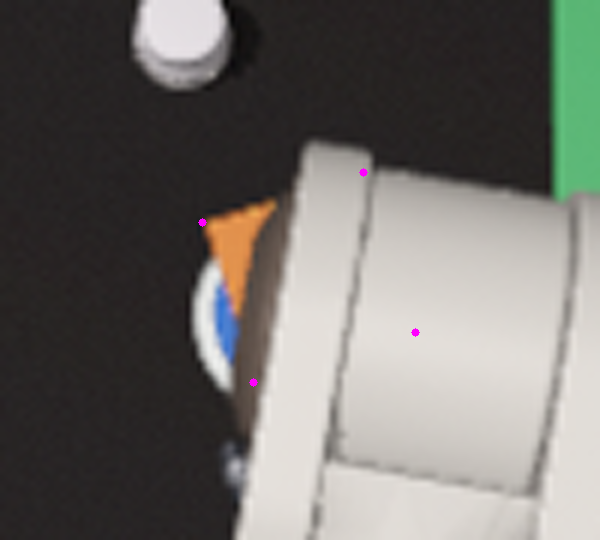

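View pics/scene15.png

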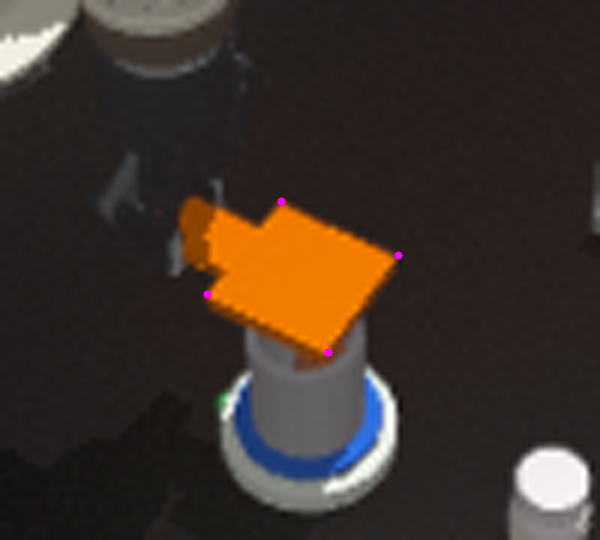

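The predicted head corners coincide with the plate in the scene view to within a pixel. The jar centre projected there (241.5,185.7) agrees with the earlier rim (241.6,186). Lowering.

{"name": "servo_tool", "arguments": {
  "motion": [
    [[0,0,4,0,0,0],[0,0,7,0,0,0.001],[0,-0.5,7,0,-0.001,0],[-0.5,0,7,0,0,0],[0,0,7,0,0,0.001]]
  ]
}}

```text
time: 30.35
ee_pos: [0.4097, -0.08, 0.1314]
tcp_rot: [180.0, -0.0, -163.5]
wrist_force: [-0.1, 0.3, -1.2]
opening: 0.0347
```

{"name": "servo_tool", "arguments": {
  "motion": [
    [[0,0,3,0,0,0],[0,0,1.5,0,0,0],[0,0,1,0,0,0],[0,0,0,0,0,0],[0,0,0,0,0,0]]
  ]
}}

```text
time: 30.85
ee_pos: [0.41, -0.08, 0.127]
tcp_rot: [-180.0, 0.0, -163.5]
wrist_force: [0.3, -0.8, -0.0]
opening: 0.0345
```

Run:
```python
from h import *
o=bot.get_obs();print(o["time"],o["ee_pos"],o["tcp_rot"],o["wrist_force"],o["torque"])
A=cur();print("head",(A@np.array([-.0799,0,.0099,1]))[:3])
p=bot.camera("scene");im=p["color"][140:220,190:290]
im=cv2.resize(cv2.cvtColor(im,cv2.COLOR_RGB2BGR),None,fx=7,fy=7,interpolation=cv2.INTER_CUBIC)
cv2.imwrite("pics/s16.png",im)
```

```text
30.85 [ 0.40998722 -0.08004796  0.12699011] [-1.79984691e+02  2.66520732e-02 -1.63537343e+02] [ 0.30907105 -0.83695842 -0.04936161] [0.00804508 0.07869328 0.02324034]
head [ 0.48661685 -0.05740631  0.11712728]
```

View pics/s16.png

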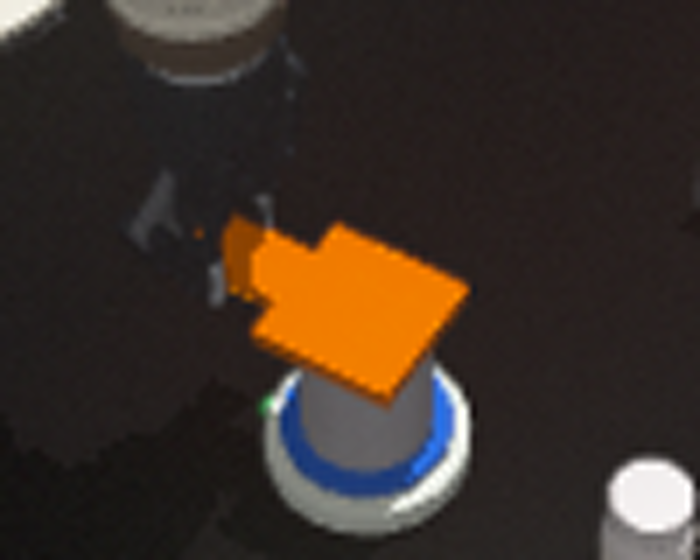

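{"name": "servo_tool", "arguments": {
  "motion": [
    [[0,0,1,0,0,0],[0,0,0,0,0,0]]
  ]
}}

```text
time: 31.1
ee_pos: [0.4099, -0.08, 0.1257]
tcp_rot: [-180.0, 0.0, -163.5]
wrist_force: [0.1, -0.5, -1.1]
opening: 0.0345
```

{"name": "servo_tool", "arguments": {
  "motion": [
    [[0,0,1,0,0,0],[0,0,0,0,0,0],[0,0,0,0,0,0]]
  ]
}}

```text
time: 31.4
ee_pos: [0.4099, -0.08, 0.1247]
tcp_rot: [-180.0, 0.0, -163.5]
wrist_force: [0.0, -0.3, -0.3]
opening: 0.0347
```

Run:
```python
from h import *
o=bot.get_obs();print(o["time"],o["ee_pos"],o["tcp_rot"],o["wrist_force"],o["torque"])
```

```text
31.4 [ 0.40985808 -0.08001753  0.12473298] [-1.79995370e+02  3.32928413e-03 -1.63536653e+02] [ 0.02662742 -0.3042895  -0.31142488] [0.02062597 0.07300784 0.03759024]
```

{"name": "servo_tool", "arguments": {
  "motion": [
    [[0,0,0.7,0,0,0],[0,0,0,0,0,0],[0,0,0,0,0,0]]
  ]
}}

```text
time: 31.7
ee_pos: [0.4099, -0.08, 0.1241]
tcp_rot: [-180.0, 0.0, -163.5]
wrist_force: [0.3, -0.3, -1.3]
opening: 0.0347
```

{"name": "servo_tool", "arguments": {
  "motion": [
    [[0,0,0.5,0,0,0],[0,0,0,0,0,0],[0,0,0,0,0,0]]
  ]
}}

```text
time: 32.0
ee_pos: [0.4099, -0.08, 0.1238]
tcp_rot: [-180.0, 0.0, -163.5]
wrist_force: [-1.8, -0.8, 2.1]
opening: 0.0347
```

Run:
```python
from h import *
o=bot.get_obs();print(o["time"],o["ee_pos"],o["tcp_rot"],o["wrist_force"],o["torque"])
```

```text
32.0 [ 0.4099261  -0.08004347  0.123788  ] [-1.79984954e+02  2.16026957e-02 -1.63536145e+02] [-1.83488193 -0.80565113  2.05746069] [0.06463606 0.11411529 0.04192355]
```

Contact is at the expected height (+2 N). Releasing.

{"name": "servo_tool", "arguments": {
  "motion": [
    [[0,0,0,0,0,0],[0,0,0,0,0,0],[0,0,0,0,0,0],[0,0,0,0,0,0]]
  ],
  "gripper": 70
}}

```text
time: 32.4
ee_pos: [0.4099, -0.08, 0.1235]
tcp_rot: [-180.0, 0.0, -163.5]
wrist_force: [-0.1, 0.6, -0.3]
opening: 0.0698
```

{"name": "servo_tool", "arguments": {
  "motion": [
    [[0,0,-3,0,0,0],[0,0,-8,0,0,0],[0,0,-15,0,0,0],[0,0,-20,0,0,0],[0,0,-20,0,0,0]]
  ]
}}

```text
time: 32.9
ee_pos: [0.4099, -0.08, 0.1915]
tcp_rot: [-180.0, 0.1, -163.5]
wrist_force: [-0.2, -0.0, 0.5]
opening: 0.0703
```

{"name": "servo_tool", "arguments": {
  "motion": [
    [[0,0,-20,0,0,0],[0,0,-20,0,0,0],[0,0,-20,0,0,0],[0,0,-10,0,0,0],[0,0,0,0,0,0]]
  ]
}}

```text
time: 33.4
ee_pos: [0.4104, -0.0801, 0.2614]
tcp_rot: [-179.9, 0.1, -163.5]
wrist_force: [0.2, 0.1, -0.9]
opening: 0.0698
```

Run:
```python
from h import *
o=bot.get_obs();print(o["time"],o["ee_pos"],o["tcp_rot"],o["wrist_force"])
hd=np.array([.4865,-.0573]);th=np.radians(16.5);R=np.array([[np.cos(th),-np.sin(th)],[np.sin(th),np.cos(th)]])
p=bot.camera("scene");x0,y0=190,140
im=cv2.resize(cv2.cvtColor(p["color"][140:220,190:290],cv2.COLOR_RGB2BGR),None,fx=7,fy=7,interpolation=cv2.INTER_CUBIC)
for sx in(-.039,.039):
    for sy in(-.039,.039):
        q=proj(p,[*(hd+R@[sx,sy]),.126]);cv2.circle(im,tuple(int(v) for v in (q-[x0,y0]+.5)*7),4,(255,0,255),-1)
cv2.imwrite("pics/s17.png",im); save(p,"s17f")
A=cur();plan(A,T([.30,-.25,.28],[180,0,196.5]),12,2)
```

```text
33.4 [ 0.4103733  -0.08009565  0.26137771] [-1.79924591e+02  1.43469473e-01 -1.63538213e+02] [ 0.15199257  0.13742179 -0.87206875]
[[[7, -6, -0.9, 0, 0, 0], [14, -12, -1.8, 0, 0, 0], [13.9, -11.9, -1.8, 0, 0, 0], [14, -12, -1.9, 0, 0, 0], [14, -12, -1.8, 0, 0, 0]]]
[[[14, -12, -1.8, 0, 0.001, 0], [13.9, -12, -1.8, 0, 0, 0], [14, -11.9, -1.8, 0, 0, 0], [14, -12, -1.8, 0, 0, -0.001], [14, -12, -1.8, -0.001, 0, 0]]]
[[[14, -11.9, -1.8, 0, 0, 0], [7, -6, -0.9, 0, 0, 0]]]
end [ 0.3  -0.25  0.28] [ 1.7998e+02  1.0000e-02 -1.6348e+02] maxshift 18.5 maxrot 0.001
```

View pics/s17.png

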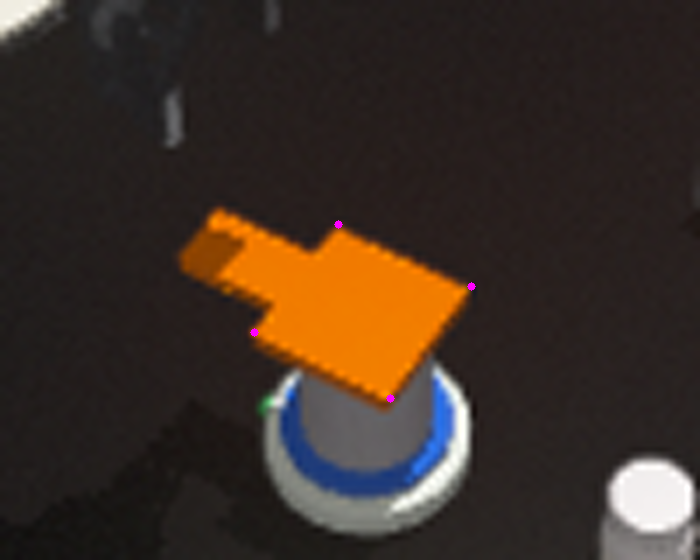

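The cover lies flat at the predicted corners. I'll retreat so the top camera can check centring and the rest of the scene.

{"name": "servo_tool", "arguments": {
  "motion": [
    [[7,-6,-1,0,0,0],[14,-12,-2,0,0,0],[14,-12,-2,0,0,0],[14,-12,-2,0,0,0],[14,-12,-2,0,0,0]]
  ]
}}

```text
time: 33.95
ee_pos: [0.3636, -0.1504, 0.2678]
tcp_rot: [180.0, -0.1, -163.5]
wrist_force: [0.4, -0.3, 0.8]
opening: 0.0698
```

{"name": "servo_tool", "arguments": {
  "motion": [
    [[14,-12,-2,0,0,0],[14,-12,-2,0,0,0],[14,-12,-2,0,0,0],[14,-12,-2,0,0,0],[14,-12,-2,0,0,0]]
  ]
}}

```text
time: 34.45
ee_pos: [0.3134, -0.2277, 0.2778]
tcp_rot: [179.9, -0.0, -163.5]
wrist_force: [-0.2, -0.3, -1.4]
opening: 0.0699
```

{"name": "servo_tool", "arguments": {
  "motion": [
    [[14,-12,-2,0,0,0],[7,-6,-1,0,0,0],[0,0,0,0,0,0],[0,0,0,0,0,0]]
  ]
}}

```text
time: 34.85
ee_pos: [0.2995, -0.2501, 0.2812]
tcp_rot: [180.0, -0.0, -163.6]
wrist_force: [0.2, 0.0, 0.4]
opening: 0.0701
```

Run:
```python
from h import *
o=bot.get_obs();print(o["time"],o["ee_pos"],o["wrist_force"])
p=bot.camera("top");save(p,"t18")
hsv=cv2.cvtColor(p["color"],cv2.COLOR_RGB2HSV)
m=cv2.inRange(hsv,np.array((8,150,100)),np.array((22,255,255)));m[:,:225]=0;m[:,300:]=0;m[:165]=0
c=max(cv2.findContours(m,0,2)[0],key=cv2.contourArea);print(cv2.contourArea(c),cv2.boundingRect(c))
x0,y0=215,165
im=cv2.resize(cv2.cvtColor(p["color"][165:245,215:315],cv2.COLOR_RGB2BGR),None,fx=7,fy=7,interpolation=cv2.INTER_CUBIC)
th=np.radians(16.5);R=np.array([[np.cos(th),-np.sin(th)],[np.sin(th),np.cos(th)]])
for sx in(-.039,.039):
    for sy in(-.039,.039):
        q=proj(p,[*(np.array([.4865,-.0573])+R@[sx,sy]),.126]);cv2.circle(im,tuple(int(v) for v in (q-[x0,y0]+.5)*7),3,(255,0,255),-1)
cv2.imwrite("pics/t18c.png",im)
```

```text
34.85 [ 0.29947533 -0.2500517   0.28121876] [0.18720016 0.04146634 0.38384606]
936.0 (244, 181, 35, 52)
```

View pics/t18.png

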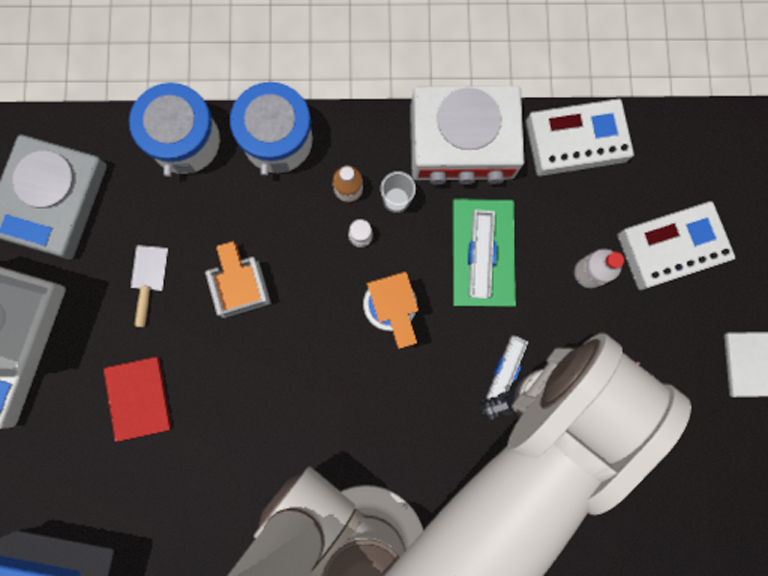

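View pics/t18c.png

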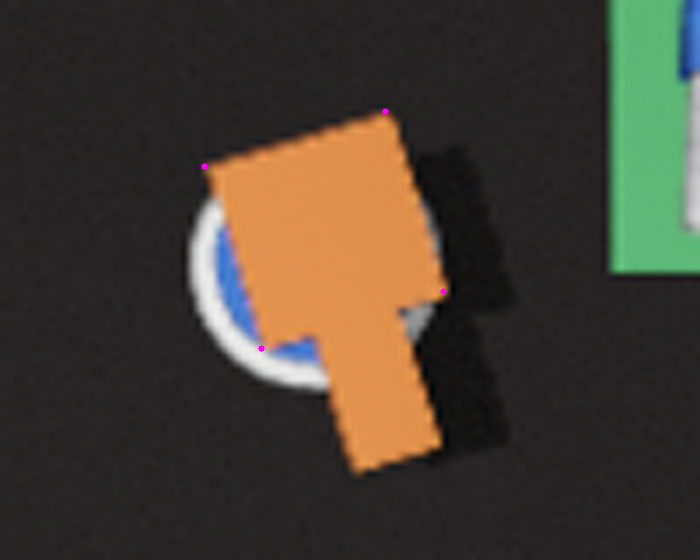

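The cover is centred to within about 2 mm in both cameras and hides the whole rim. The chute is on its mat, two covers remain in the magazine and the bystanders haven't moved. Handing in.

```bash
python3 -c "
from workcell import bot
print(bot.get_obs()['time']);print(bot.job_done())"
```

```text
34.9
the job is handed in; nothing more can be done
None
```

I did the whole job in the order asked and handed it in at 34.9 s of the 64 s allowed; no verdict was reported.

- **Pour:** I gripped the chute by its pads and tipped it to 38° at the jar's mouth. The chute came out empty, and the carried load dropped by about 1 N, which is what three pucks weigh. The overhead view shows pucks stacked in the jar and none outside, but they overlap, so I could not count three separately.
- **Chute:** It is back on its green mat, upright and empty.
- **Cover:** I pulled the bottom cover out by its tongue with about 5 N of force and no slip. The other two dropped and are still in the magazine.
- **Placing:** The cover rests flat on the rim, with first contact at the expected height. The scene camera puts its centre within 1 mm of the jar's. The top camera suggests up to about 2–3 mm off, roughly what its calibration allows. That still closes the whole mouth, which has 12 mm of overlap all round.
- **Other things:** In the final top picture the bottles, beaker, spatula and small jar stand where they were. The arm was clear of everything, and the wrist forces reported at each step stayed under about 7 N.

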